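Refit the spacer, thrust washer and bayonet cap on a mill shaft

ROBOT

A 6-joint arm with a two-finger parallel gripper is mounted at the origin on the work surface. World frame = base frame: x ahead of the robot, y to its left, z up, the work surface at z = 0. Lengths are in m, angles in rad, forces in N, time in s.
With the tool pointing down it reaches from about 0.275 to 0.75 m from the base axis. Payload 10.2 kg.
Tool frame: the origin (TCP) lies midway between the tips of the shut fingers; the grasp point (between the pads) lies 19 mm behind it (bot.tcp_to_grasp is the distance from the TCP to the grasp point, in m); z points along the fingers, y is the direction in which the jaws open and shut (so a half turn about z gives the same grasp; the last joint's range is limited). The gripper opens to 85 mm and grips with 20 to 120 N. Pads are 22 mm wide; open, the fingers measure 114 mm over their backs; the gripper's body (76 mm by 85 mm) begins 54 mm behind the grasp point. The pads swing forward as they close: fully open they stand 13 mm farther back than shut.
Start: joints at [-0.223, 0.313, 1.498, -0, 1.331, -0.223], TCP at [0.525, -0, 0.211] pointing down, gripper open.
Joint ranges: [-2.94, 2.94], [-0.97, 2.17], [0.19, 2.56], [-1.23, 4.37], [0.02, 3.11], [-2.88, 2.88]. Speed limits (rad/s): [2.39, 2.39, 3.01, 3.14, 3.14, 3.14].

INTERFACE

Orientations are given as a unit quaternion [x, y, z, w].
In Python, from cell import bot gives the robot as it stands.
- The arm moves only by the tool jog_arm, never from a script. Its argument "moves" is a list of rows, each an object with "linear": the shift along the tool's x, y, z in units of 0.25 m (1.0 is 0.25 m), a list of three; "spin": the turn about the tool's z in units of 1.5 rad (1.0 is 1.5 rad); "grip": the closure, from 0 (fully open) to 1 (shut). In form: [{"linear": [dx, dy, dz], "spin": spin, "grip": grip}, ...]. A call has 1 to 10 rows; each row shifts and turns the pose as measured when the row begins, along the tool's axes as they then stand; what a row does not reach is not made up. A row lasts 1/8 s, in which the tool goes at most 62.5 mm and 10.7 degrees, less where a joint would pass 70% of its speed; a pose out of reach is approached as far as the arm can. A call with a number of a shift or a turn outside -1 to 1 is refused whole. A call with a gripper value outside its range is refused whole. The fingers move at their own pace and stop on an object; the grip force is fixed at half the most. Time passes only in rows, so rows that do not move let the fingers close. It gives the time, the measured TCP pose, the force and the opening at its end, in the units of the state.
- bot.read_state(): the state, without advancing time (a new reading comes with each control period).
- bot.read_camera(name): name is "scene" or "side" or "wrist"; returns (picture, depth): 420x560x3 uint8, red, green, blue; 420x560 float32, m along the optical axis (not along the pixel's ray), 0 where there is no reading.
- bot.camera_params(name): a dict with "fov_y" (degrees; the focal length in pixels is half the picture's height over the tangent of half this angle, whatever the lens; pixels are square), "cx", "cy" (the principal point, pixels), "k1" (the pictures are not rectified: a ray, as slopes to the right and down, at radius r is drawn at 1 + k1 r^2 times it, then the intrinsics apply), "eye" and "rotation" of the camera in the world. Camera axes: x right, y up, looking along -z (the intrinsics and any distortion apply to the point x, -y, -z); pixel columns grow to the right and rows downward; lengths in m; the calibration is good to about 2 mm. A picture is of the moment at which its call begins: read the wrist's pose just before it. camera_params takes no time and is no camera call; for the wrist camera it gives the pose at the moment of the call.
- bot.hand_in(): hands the job in, once; it reports no verdict.
The state is a dict: "time_s": time; "joint_pos": joint angles; "qvel": joint speeds; "effort": joint torques, N m; "eef_pos": TCP position; "tcp_rot": TCP orientation; "force": force on the tool from outside, world axes, zero at the start; "ft_torque": the same for the moment, N m; "grip_width": finger opening in m.
Only numpy, scipy, OpenCV 4.12 (cv2) and the standard library are available. Lean on these libraries where they do the work, as an engineer would, in place of code of your own. Each camera call takes 0.05 s, during which the arm holds its last target.

TASK

Put the mill's shaft unit back together after the wash: slide the plain steel spacer down the upright shaft onto the spring-loaded seal ring, lay the bronze washer on top of it, then set the blue bayonet cap over the shaft's end, press it down against the spring and turn it clockwise until it meets its stop, and let the spring lift it so that it is locked. Lower each part by hand rather than letting it drop, force nothing, and leave everything else where it lies.

Things in the scene. Friction and masses are not known exactly. Their poses are not given: they have to be found in the camera images.
- unit: The mill's lower shaft unit, fixed on the bench: round steel housing on a 160 mm foot flange, a shaft upright in its middle, a short drain stub on its +x side. Origin on the shaft's axis at bench height, z up. Heights above the bench: flat housing top 92 mm (122 mm across); black seal ring round the shaft, top at 108 mm (54 mm across), which a spring lets give way 9.5 mm downwards.
- shaft_top (a point): Centre of the top of the shaft, 172 mm above the bench; z is its axis. The shaft is 30 mm thick up to a shoulder at 150 mm (3 mm chamfer), then a 12 mm neck up to 163 mm, then a flat-sided bayonet head from 163 to 172 mm: 30 mm long along this x, 12 mm wide along y, sides upright for 5 mm, then tapering in by about 3.5 mm to its top.
- spacer_mid (a point): Centre of the plain steel-grey spacer sleeve, half-way up: 46 mm outside, 32 mm bore, 34 mm tall, stands upright on the white board (12 mm thick).
- washer_mid (a point): Centre of the bronze (yellow metal) thrust washer, half-way up: 50 mm outside, 32 mm bore, 8 mm thick, lies flat on the board.
- cap_mid (a point): Centre, half-way up, of the blue bayonet cap: a collar 26 mm tall, 50 mm across, 32 mm bore, right way up on the board, with two grip flats 53 mm apart across its y (24 mm wide, from its foot up to 22 mm). z up. Inside, from 11 to 16 mm above its foot, two ledges leave a slot 14.6 mm wide along the cap's x, shown by two white marks on the rim; the shaft's head passes through it either way round.
- cap_top (a point): Centre of the cap's upper rim, 26 mm over its foot. Resting on the washer its foot is 150 mm above the bench and the spring holds; pressed 6 to 9 mm lower (14 to 18 N; solid at 9.5) the head clears 2.5 mm ridges on the ledges. Held there it turns clockwise from above, somewhat less than a quarter turn, to a solid stop to be felt; eased off the stop and let up it rises and the ridges hold it: locked, foot at 147 mm.
- gasket_mid (a point): Centre of a black rubber ring lying on the board, 60 mm outside, 42 mm bore, 7 mm thick; not needed.
- jar: Closed glass jar with a steel lid, 74 mm across, 125 mm tall, standing on the bench; origin at its foot. Not needed.
- wrench: Steel wrench, 170 mm long, lying on the bench; not needed.
- brush: Green-handled brush lying on the bench; not needed.
- bowl: Empty steel bowl, 150 mm across, 55 mm tall, standing on the bench; not needed.
- jar_lid: Loose steel jar lid, 78 mm across, 14 mm tall, lying on the bench beyond the unit; not needed.
Not all that is in view belongs to the job. What is meant by the part that bears spacer_mid is not pink, and is the smaller of those in its own colour.

How it is judged:
On the way, in this order (a step that is already met when the one before it is completed fails the run):
1. the spacer sits on the seal ring, round the shaft (horizontal distance between spacer_mid and shaft_top below 0.004 m and z of spacer_mid in the frame of shaft_top below -0.0445 m and angle between spacer_mid's own z axis and vertical below 0.08 rad), for 0.2 s.
2. the washer lies on the spacer, round the shaft (horizontal distance between washer_mid and shaft_top below 0.004 m and distance between washer_mid and spacer_mid below 0.0235 m and z of washer_mid in the frame of shaft_top below -0.0235 m), for 0.2 s.
3. the cap, over the shaft's end, is pressed down on the washer against the spring (horizontal distance between cap_mid and shaft_top below 0.004 m and z of cap_mid in the frame of shaft_top below -0.0142 m), for 0.1 s.
At the end, for the whole second after the job is handed in: Spacer, washer and cap on the shaft in that order from below, each within 4 mm of its axis and resting on the one beneath; the cap turned 66 to 88 degrees from its entry direction, level within 5 degrees and within 1.8 mm of its locked height; at rest (horizontal distance between each of spacer_mid, washer_mid, cap_mid and shaft_top below 0.004 m and distance between washer_mid and spacer_mid below 0.0235 m and distance between cap_mid and washer_mid below 0.0195 m and z of washer_mid in the frame of spacer_mid above 0.018 m and z of cap_mid in the frame of shaft_top between -0.0138 and -0.0102 m and angle between the x axis of cap_mid and the x axis of shaft_top, either way round between 1.15 and 1.53 rad and angle between cap_mid's own z axis and vertical below 0.08 rad and linear speed of cap below 0.02 m/s and angular speed of cap below 0.2 rad/s); the robot touches nothing.
It fails at once if a part is forced: the spacer or washer presses on the shaft unit, or the cap on the washer, with more than 40 N, or the cap is jammed or wrenched on the shaft with more than 70 N in all (contact force between any of spacer, washer and unit above 40 N or contact force between cap and unit above 70 N or contact force between cap and washer above 40 N).
It fails at once if the spacer or the washer is dropped down the shaft (faster than 0.5 m/s on it) ((horizontal distance between spacer_mid and shaft_top below 0.012 m and z of spacer_mid in the frame of shaft_top below 0.014 m and linear speed of spacer above 0.5 m/s) or (horizontal distance between washer_mid and shaft_top below 0.012 m and z of washer_mid in the frame of shaft_top below 0.002 m and linear speed of washer above 0.5 m/s)).
It fails at once if something else is disturbed: the rubber ring, jar, wrench, brush, bowl or loose lid is moved by more than 30 mm (distance of any of gasket_mid, jar, wrench, brush, bowl, jar_lid from where it was at the start of the episode above 0.03 m).
It also fails if it takes over 72 s, if anything falls off the work surface, if the arm or the gripper's body presses on something with over 40 N, if the wrist force passes 120 N, or if a joint passes its speed limit or range.

## Working session

There is one attempt and no reset: what is moved stays moved. The work goes in short steps, Python scripts to look and compute and a tool call to move; the robot and the scene stay as the last step left them, time stands still between calls to the robot, and variables do not carry over. Pictures are saved under pics/ and viewed, and the job is handed in when it is done.

Besides the shell and the picture viewer there is one more tool, called after "Emit:" as name(argument=value, ...) on one line, values as JSON. jog_arm: Moves the arm, as the interface text tells. Its arguments: {"type":"object","properties":{"moves":{"type":"array"}},"required":["moves"]}

```bash
ls; mkdir -p pics
cat > h.py <<'E'
import numpy as np, cv2
from cell import bot
def snap(n,fn):
    p=bot.camera_params(n); im,d=bot.read_camera(n)
    cv2.imwrite(f'pics/{fn}.png',cv2.cvtColor(im,cv2.COLOR_RGB2BGR)); np.savez(f'pics/{fn}.npz',im=im,d=d,**{k:np.array(v) for k,v in p.items()})
    return im,d,p
def load(fn):
    z=np.load(f'pics/{fn}.npz'); return z['im'],z['d'],{k:z[k] for k in z.files if k not in('im','d')}
def ray(p,u,v):
    u=np.atleast_1d(u).astype(float);v=np.atleast_1d(v).astype(float)
    f=210/np.tan(np.radians(float(p['fov_y']))/2)
    K=np.array([[f,0,float(p['cx'])],[0,f,float(p['cy'])],[0,0,1]])
    q=cv2.undistortPoints(np.stack([u,v],1)[:,None],K,np.array([float(p['k1']),0,0,0]))[:,0]
    c=np.stack([q[:,0],-q[:,1],-np.ones(len(q))],1)
    return c
def R(p):
    r=np.array(p['rotation'],float)
    if r.shape==(3,3): return r
    from scipy.spatial.transform import Rotation
    return Rotation.from_quat(r).as_matrix()
def onplane(p,u,v,z):
    w=ray(p,u,v)@R(p).T; e=np.array(p['eye'],float); t=(z-e[2])/w[:,2]; return e+w*t[:,None]
def bydepth(p,u,v,d):
    return np.array(p['eye'],float)+(ray(p,u,v)*np.atleast_1d(d)[:,None])@R(p).T
E
python3 - <<'E'
from h import *
for n in('scene','side','wrist'):
    im,d,p=snap(n,n+'0'); print(n,p)
print(bot.read_state())
E
```

```text
pics
scene {'fov_y': 44.44019669253287, 'cx': 273.23172295458073, 'cy': 210.95064902148786, 'k1': -0.15083355876306292, 'eye': array([ 1.01238044, -0.5176987 ,  1.31153541]), 'rotation': array([0.24305802, 0.09847069, 0.3832616 , 0.88562795])}
side {'fov_y': 51.916625688414506, 'cx': 277.981562567886, 'cy': 207.4798776254141, 'k1': 0.005670295294421108, 'eye': array([ 0.41885685, -1.0085829 ,  0.71580384]), 'rotation': array([ 0.4860156 , -0.03512049, -0.04313563,  0.87217814])}
wrist {'fov_y': 61.4172201002845, 'cx': 274.8579002877626, 'cy': 215.4053353357493, 'k1': 0.010913132576838664, 'eye': array([0.52645813, 0.07875918, 0.37373034]), 'rotation': array([-1.54520813e-01,  5.05024036e-04,  2.65130204e-04,  9.87989369e-01])}
{'time_s': 0.15, 'joint_pos': array([-2.23340381e-01,  3.13313827e-01,  1.49821439e+00, -1.47281354e-05,
        1.33100699e+00, -2.23430050e-01]), 'qvel': array([-0.00078108, -0.00250784, -0.00457377, -0.00119604,  0.00095993,
        0.0010014 ]), 'effort': array([ 1.79854873e-03, -4.12368500e+01, -2.59796566e+01, -1.57318855e-04,
        3.17765021e-03, -3.62555340e-05]), 'eef_pos': array([5.24802093e-01, 6.00415444e-05, 2.10588602e-01]), 'tcp_rot': array([ 7.07073760e-01,  7.07139644e-01, -2.57191189e-04, -3.94975186e-04]), 'force': array([-0.34655288,  1.23525221, -0.81861636]), 'ft_torque': array([-0.04199786,  0.05165042, -0.03523544]), 'grip_width': 0.08543482478578934}
```

View pictures.

View pics/scene0.png

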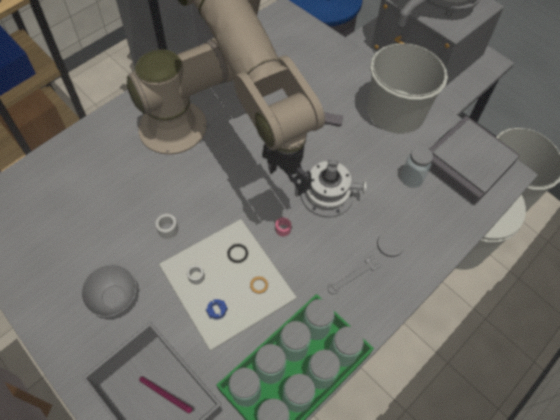

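View pics/side0.png

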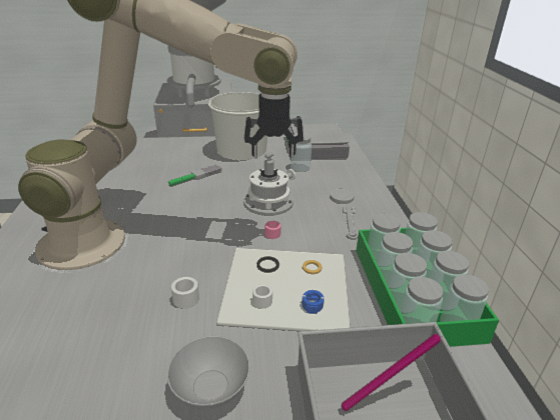

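View pics/wrist0.png

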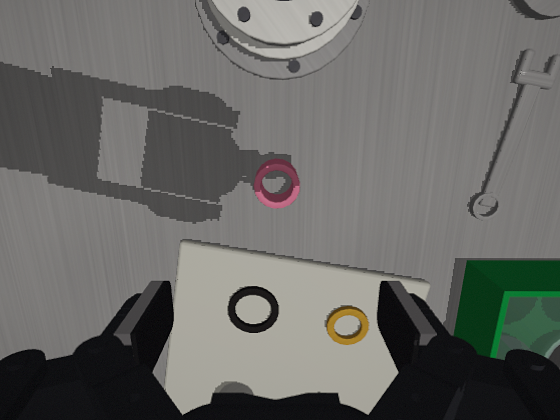

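Run:
```python
from h import *
a=cv2.imread('pics/scene0.png')[190:340,140:320]; b=cv2.imread('pics/side0.png')[215:325,160:350]
a=cv2.resize(a,None,fx=3,fy=3,interpolation=3);b=cv2.resize(b,None,fx=2,fy=2,interpolation=3)
cv2.imwrite('pics/c1.png',a);cv2.imwrite('pics/c2.png',cv2.resize(cv2.imread('pics/scene0.png')[140:220,280:390],None,fx=6,fy=6,interpolation=3)[:480])
im,d,p=load('scene0')
for n,u,v,z in(('spacer',196,273,.046),('bigsleeve',166,224,.03),('washer',259,285,.016),('cap',216,309,.03),('gask',237,253,.0155),('shaft',332,168,.172),('jar',420,157,.12)):
    print(n,onplane(p,u,v,z)[0].round(4),bydepth(p,u,v,d[v,u])[0].round(4))
```

```text
spacer [ 0.4821 -0.28    0.046 ] [ 0.4663 -0.273   0.0084]
bigsleeve [ 0.2988 -0.2441  0.03  ] [ 0.2862 -0.2393  0.0074]
washer [ 0.6129 -0.1718  0.016 ] [ 0.6125 -0.1715  0.0149]
cap [ 0.5903 -0.3036  0.03  ] [ 0.5835 -0.3002  0.0093]
gask [ 0.5002 -0.1516  0.0155] [ 0.4989 -0.1507  0.0121]
shaft [0.5463 0.1611 0.172 ] [0.5365 0.1754 0.148 ]
jar [0.6735 0.4119 0.12  ] [0.6743 0.4099 0.1226]
```

View pics/c1.png

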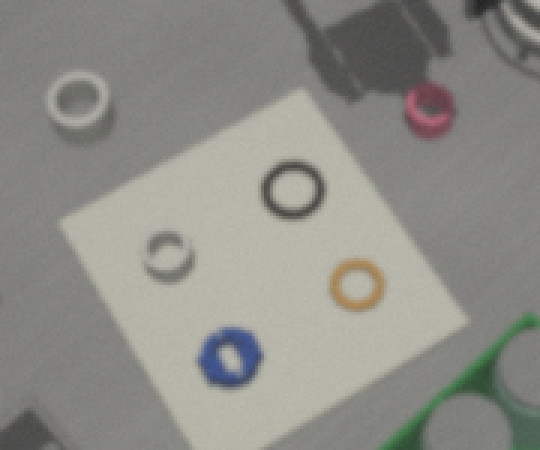

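View pics/c2.png

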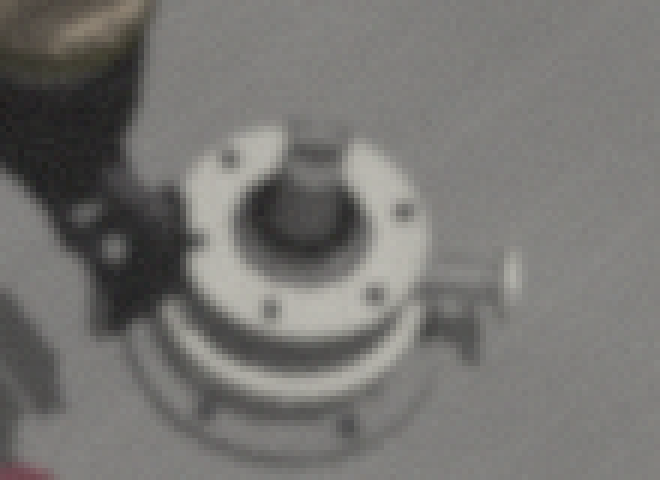

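The candidates for the spacer, by scene pixels, are a grey sleeve on the board (196,273), a grey sleeve on the bench (166,224), which is visibly larger, and a pink sleeve (284,227). The enlarged crop confirms that (196,273) is the smaller grey one and stands on the board, so that is the spacer. The washer is at (259,285), the cap at (216,309), the gasket at (237,253) and the shaft top at about (332,167). Next I move the wrist camera over the board.

Emit:
jog_arm(moves=[{"linear":[-0.2,0.03,-0.05],"spin":0,"grip":0},{"linear":[-0.2,0.03,-0.05],"spin":0,"grip":0},{"linear":[-0.2,0,-0.05],"spin":0,"grip":0},{"linear":[-0.1,0,0],"spin":0,"grip":0},{"linear":[0,0,0],"spin":0,"grip":0}])

```text
time_s: 0.78
eef_pos: [0.5397, -0.1795, 0.2474]
tcp_rot: [0.706, 0.708, -0.001, -0.002]
force: [-0.7, 0.2, -0.4]
grip_width: 0.0856
```

Run:
```python
from h import *
s=bot.read_state();print(s['eef_pos'],s['tcp_rot'],s['qvel'])
im,d,p=snap('wrist','w1');print(p)
```

```text
[ 0.53972013 -0.17950926  0.24740006] [ 0.70649993  0.70770993 -0.0007734  -0.00197586] [ 0.0153263  -0.01202447  0.00248368  0.00909633  0.00702827  0.00456978]
{'fov_y': 61.4172201002845, 'cx': 274.8579002877626, 'cy': 215.4053353357493, 'k1': 0.010913132576838664, 'eye': array([ 0.54174746, -0.10103282,  0.4107567 ]), 'rotation': array([-0.15380278,  0.00172603,  0.00131627,  0.98809918])}
```

View pics/w1.png

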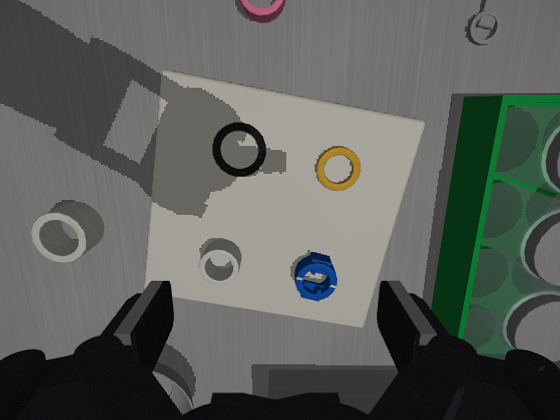

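```bash
cat > meas.py <<'E'
from h import *
def cloud(fn):
    im,d,p=load(fn); vv,uu=np.mgrid[0:420,0:560]
    P=bydepth(p,uu.ravel(),vv.ravel(),d.ravel()).reshape(420,560,3); P[d==0]=np.nan
    return im,d,p,P
def circ_mask(p,m,z):
    c,_=cv2.findContours(m.astype(np.uint8),cv2.RETR_EXTERNAL,cv2.CHAIN_APPROX_NONE)
    c=max(c,key=cv2.contourArea)[:,0]
    w=onplane(p,c[:,0],c[:,1],z)[:,:2].astype(np.float32)
    (x,y),r=cv2.minEnclosingCircle(w)
    e=cv2.fitEllipse(w*1000); return (x,y),r,np.array(e[0])/1000,e[1]
E
python3 - <<'E'
from meas import *
im,d,p,P=cloud('w1')
hsv=cv2.cvtColor(im,cv2.COLOR_RGB2HSV)
print('board z',np.nanmedian(P[195:230,260:300,2]))
def box(u0,u1,v0,v1):
    m=np.zeros(d.shape,bool);m[v0:v1,u0:u1]=1;return m
# spacer top by depth
for n,b,z,t in(('sp',box(190,255,225,295),.046,.006),('cap',box(285,350,240,310),.038,.005),('wash',box(305,370,140,200),.020,.003)):
    m=b&(abs(P[...,2]-z)<t); print(n,m.sum(),np.nanmedian(P[m],0),'z')
    print(circ_mask(p,m,z))
mw=box(305,370,140,200)&(hsv[...,1]>110)&(hsv[...,0]<35);print('wash',circ_mask(p,mw,.020))
mb=box(280,360,235,310)&(hsv[...,0]>95)&(hsv[...,0]<130)&(hsv[...,1]>100)
print(mb.sum())
a=im[225:315,180:360];cv2.imwrite('pics/c3.png',cv2.cvtColor(cv2.resize(a,None,fx=4,fy=4,interpolation=3),cv2.COLOR_RGB2BGR))
E
```

```text
board z 0.012323260297371824
sp 700 [ 0.47650837 -0.27856373  0.04579354] z
((0.4766939580440521, -0.27830731868743896), 0.0241486094892025, array([ 0.47674826, -0.27850409]), (44.37636184692383, 46.46561813354492))
cap 928 [ 0.58856333 -0.2978991   0.03798255] z
((0.5887612700462341, -0.2995583415031433), 0.02817579172551632, array([ 0.58842285, -0.29979709]), (48.18082046508789, 52.73686599731445))
wash 914 [ 0.61028071 -0.17016996  0.02010791] z
((0.6102062463760376, -0.17114925384521484), 0.024962808936834335, array([ 0.6101239 , -0.17119994]), (48.219722747802734, 48.57706069946289))
wash ((0.610629141330719, -0.170782208442688), 0.024834441021084785, array([ 0.61045306, -0.170946  ]), (47.80941390991211, 48.41520690917969))
1378
```

View pics/c3.png

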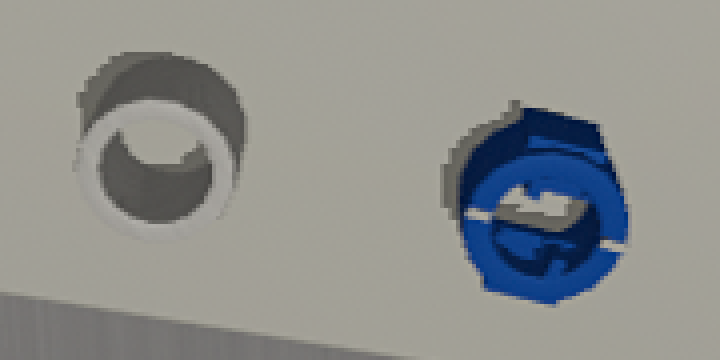

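Emit:
jog_arm(moves=[{"linear":[0.22,0,0],"spin":0,"grip":0},{"linear":[0.22,0.0,0],"spin":0,"grip":0},{"linear":[0.22,0,0],"spin":0,"grip":0},{"linear":[0.22,0,0],"spin":0,"grip":0},{"linear":[0.22,0,0],"spin":0,"grip":0},{"linear":[0.15,0,0],"spin":0,"grip":0},{"linear":[0,0,0],"spin":0,"grip":0}])

```text
time_s: 1.7
eef_pos: [0.5344, 0.1521, 0.2476]
tcp_rot: [0.703, 0.711, -0.0, -0.003]
force: [-0.1, 0.1, 0.6]
grip_width: 0.0854
```

Run:
```python
from h import *
s=bot.read_state();print(s['eef_pos'],s['tcp_rot'],s['qvel'])
im,d,p=snap('wrist','w2');print(p)
from meas import *
im,d,p,P=cloud('w1')
a,b=onplane(p,[299.3,332.8],[278.5,286],.038)
print('cap',(a+b)/2, np.degrees(np.arctan2(*(b-a)[1::-1])))
```

```text
[0.53440391 0.15213288 0.2475922 ] [ 7.03301022e-01  7.10883456e-01 -4.79236871e-04 -3.48624200e-03] [-0.01145146 -0.00928265  0.01454398 -0.01295861 -0.0018962  -0.00257253]
{'fov_y': 61.4172201002845, 'cx': 274.8579002877626, 'cy': 215.4053353357493, 'k1': 0.010913132576838664, 'eye': array([0.53599856, 0.23020414, 0.41114   ]), 'rotation': array([-0.15255196,  0.00188857,  0.00592693,  0.98827588])}
cap [ 0.58926498 -0.3023568   0.038     ] -13.664938629287983
```

View pics/w2.png

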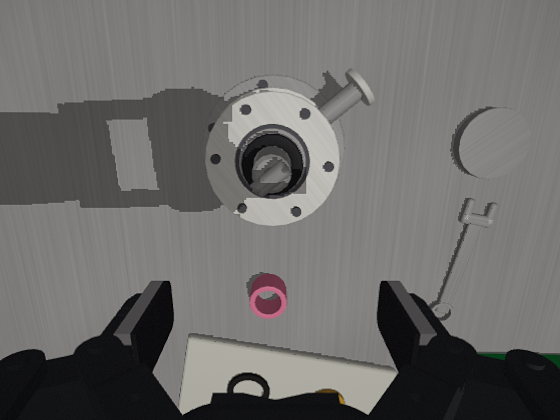

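Run:
```python
from meas import *
im,d,p,P=cloud('w2')
a=im[100:230,200:380];cv2.imwrite('pics/c4.png',cv2.cvtColor(cv2.resize(a,None,fx=4,fy=4,interpolation=3),cv2.COLOR_RGB2BGR))
b=np.zeros(d.shape,bool);b[130:210,230:310]=1
m=b&(P[...,2]>.16);Q=P[m];print(m.sum(),np.percentile(Q[:,2],[5,50,95]),Q.mean(0))
m=b&(P[...,2]>.1705);Q=P[m]
(x,y),wh,an=cv2.minAreaRect((Q[:,:2]*1000).astype(np.float32));print('top',m.sum(),x,y,wh,an,Q.mean(0))
m=b&(P[...,2]>.163);Q=P[m]
print('head',m.sum(),cv2.minAreaRect((Q[:,:2]*1000).astype(np.float32)))
u,s,v=np.linalg.svd(Q[:,:2]-Q[:,:2].mean(0),full_matrices=False);print(np.degrees(np.arctan2(v[0,1],v[0,0])))
b[:]=0;b[80:240,190:350]=1
m=b&(abs(P[...,2]-.092)<.004);print('housing',np.nanmedian(P[m][:,2]),circ_mask(p,m,.092))
```

```text
739 [0.16686352 0.17089052 0.17300144] [0.53204454 0.18062663 0.17051953]
top 416 532.2160034179688 179.97445678710938 (26.358539581298828, 9.361727714538574) 38.258663177490234 [0.53213666 0.18012017 0.17193967]
head 737 ((531.9622802734375, 179.6684112548828), (30.08452606201172, 12.285737991333008), 39.70768356323242)
-140.82218722331723
housing 0.09239549659213639 ((0.5318823456764221, 0.17978435754776), 0.060831405222415924, array([0.53187427, 0.17980707]), (120.11771392822266, 120.24522399902344))
```

View pics/c4.png

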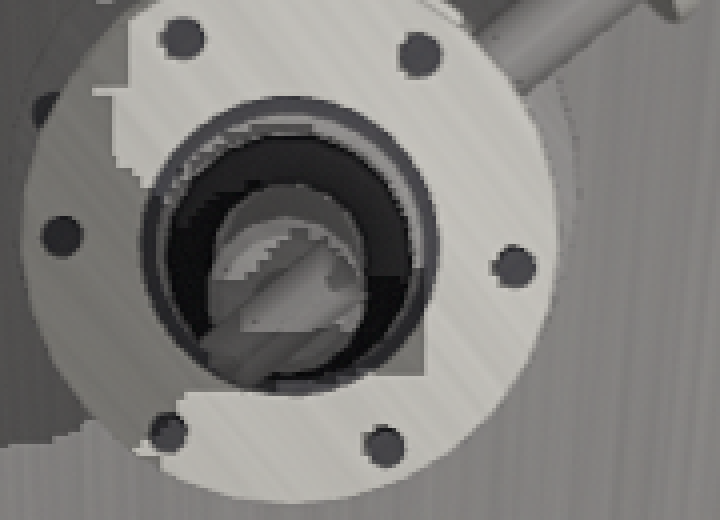

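Emit:
jog_arm(moves=[{"linear":[-0.24,0,0],"spin":0,"grip":0},{"linear":[-0.24,0.0,0],"spin":0,"grip":0},{"linear":[-0.24,-0.03,0],"spin":0,"grip":0},{"linear":[-0.24,-0.05,0],"spin":0,"grip":0},{"linear":[-0.24,-0.05,0.1],"spin":0,"grip":0},{"linear":[-0.24,-0.05,0.1],"spin":0,"grip":0},{"linear":[-0.2,-0.05,0.2],"spin":0,"grip":0},{"linear":[0,0,0],"spin":0,"grip":0}])

```text
time_s: 2.75
eef_pos: [0.4792, -0.2547, 0.1563]
tcp_rot: [0.705, 0.709, -0.001, -0.003]
force: [-0.1, 1.3, 1.0]
grip_width: 0.0856
```

Emit:
jog_arm(moves=[{"linear":[-0.09,-0.01,0.15],"spin":0,"grip":0},{"linear":[0,0,0.1],"spin":0,"grip":0},{"linear":[0,0,0],"spin":0,"grip":0}])

```text
time_s: 3.12
eef_pos: [0.4768, -0.2785, 0.0952]
tcp_rot: [0.705, 0.709, -0.001, -0.0]
force: [0.9, 0.1, 0.6]
grip_width: 0.0853
```

Run:
```python
from h import *
from scipy.spatial.transform import Rotation as Ro
s=bot.read_state();M=Ro.from_quat(s['tcp_rot']).as_matrix()
t=np.array([.4767,-.2785,.016]);print(s['eef_pos'],M.T@(t-s['eef_pos'])/.25,M.T.round(4))
im,d,p=snap('wrist','w3')
```

```text
[ 0.47679717 -0.27845916  0.09523388] [-4.71057002e-05 -2.86102042e-06  3.16935800e-01] [[-4.6e-03  1.0e+00 -4.0e-04]
 [ 1.0e+00  4.6e-03 -1.2e-03]
 [-1.2e-03 -4.0e-04 -1.0e+00]]
```

View pics/w3.png

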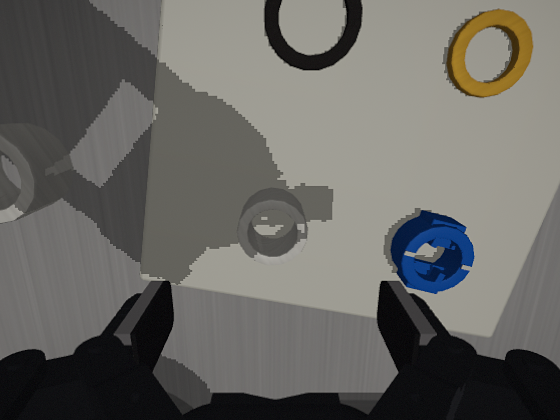

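Emit:
jog_arm(moves=[{"linear":[0,0,0.16],"spin":0,"grip":0},{"linear":[0,0,0.1],"spin":0,"grip":0},{"linear":[0,0,0.055],"spin":0,"grip":0},{"linear":[0,0,0],"spin":0,"grip":0.3},{"linear":[0,0,0],"spin":0,"grip":0.7},{"linear":[0,0,0],"spin":0,"grip":1},{"linear":[0,0,0],"spin":0,"grip":1},{"linear":[0,0,0],"spin":0,"grip":1}])

```text
time_s: 4.18
eef_pos: [0.4828, -0.2817, 0.0264]
tcp_rot: [0.705, 0.71, -0.0, 0.01]
force: [-0.8, -0.1, -0.1]
grip_width: 0.0
```

Run:
```python
from h import *
im,d,p=snap('wrist','w4');im,d,p=snap('side','s4')
a=im[200:330,150:360];cv2.imwrite('pics/c5.png',cv2.cvtColor(cv2.resize(a,None,fx=3,fy=3,interpolation=3),cv2.COLOR_RGB2BGR))
```

```text
(no output)
```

View pics/w4.png

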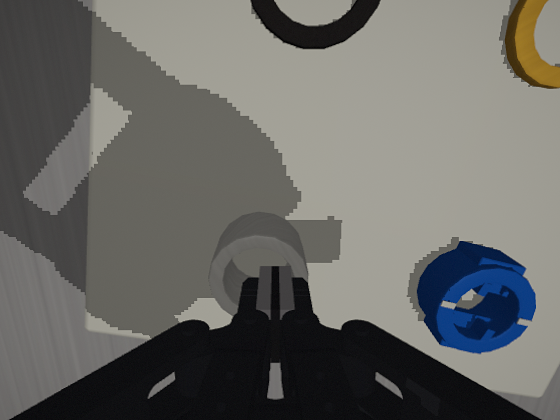

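View pics/c5.png

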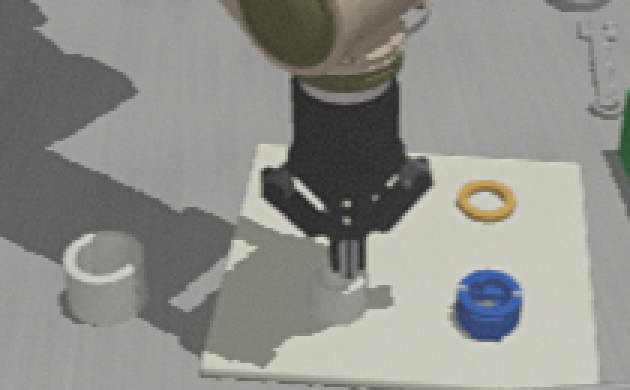

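Run:
```python
from meas import *
s=bot.read_state();print(s['eef_pos'],s['tcp_rot'],s['joint_pos'])
im,d,p,P=cloud('w4')
b=np.zeros(d.shape,bool);b[200:315,195:320]=1
m=b&(abs(P[...,2]-.046)<.005);print(m.sum(),np.nanmedian(P[m],0),circ_mask(p,m,.046))
for v in range(205,330,8): print(v,[tuple((P[v,u]*1000).round().astype(int)) for u in (215,225,245,258,275,290,300)])
cv2.imwrite('pics/c6.png',cv2.cvtColor(cv2.resize(im[190:340,180:340],None,fx=4,fy=4,interpolation=3),cv2.COLOR_RGB2BGR))
im,d,p,P=cloud('s4')
cv2.imwrite('pics/c7.png',cv2.cvtColor(cv2.resize(im[260:320,230:310],None,fx=8,fy=8,interpolation=3),cv2.COLOR_RGB2BGR))
```

```text
[ 0.48269809 -0.28165894  0.02618871] [ 7.04571559e-01  7.09569286e-01 -8.75637777e-05  9.50466497e-03] [-7.37323699e-01  5.86180796e-01  1.61291595e+00 -1.28027891e-03
  9.23513332e-01 -7.43629545e-01]
2788 [ 0.4687819  -0.26790213  0.0459856 ] ((0.47566938400268555, -0.2778630554676056), 0.02324729599058628, array([ 0.47599414, -0.27732175]), (39.773433685302734, 42.20586395263672))
205 [(np.int64(453), np.int64(-254), np.int64(12)), (np.int64(458), np.int64(-254), np.int64(12)), (np.int64(469), np.int64(-254), np.int64(12)), (np.int64(476), np.int64(-254), np.int64(13)), (np.int64(484), np.int64(-254), np.int64(12)), (np.int64(492), np.int64(-254), np.int64(13)), (np.int64(497), np.int64(-254), np.int64(14))]
213 [(np.int64(453), np.int64(-259), np.int64(12)), (np.int64(458), np.int64(-259), np.int64(12)), (np.int64(469), np.int64(-259), np.int64(12)), (np.int64(476), np.int64(-257), np.int64(17)), (np.int64(484), np.int64(-259), np.int64(12)), (np.int64(492), np.int64(-258), np.int64(13)), (np.int64(498), np.int64(-259), np.int64(12))]
221 [(np.int64(453), np.int64(-263), np.int6
[... 3931 characters left out ...]
, np.int64(-268), np.int64(87))]
317 [(np.int64(450), np.int64(-322), np.int64(12)), (np.int64(456), np.int64(-323), np.int64(11)), (np.int64(474), np.int64(-266), np.int64(93)), (np.int64(478), np.int64(-268), np.int64(91)), (np.int64(484), np.int64(-272), np.int64(85)), (np.int64(488), np.int64(-268), np.int64(91)), (np.int64(491), np.int64(-266), np.int64(94))]
325 [(np.int64(450), np.int64(-327), np.int64(13)), (np.int64(456), np.int64(-328), np.int64(11)), (np.int64(474), np.int64(-268), np.int64(95)), (np.int64(478), np.int64(-269), np.int64(94)), (np.int64(484), np.int64(-275), np.int64(85)), (np.int64(488), np.int64(-268), np.int64(95)), (np.int64(491), np.int64(-268), np.int64(95))]
```

View pics/c6.png

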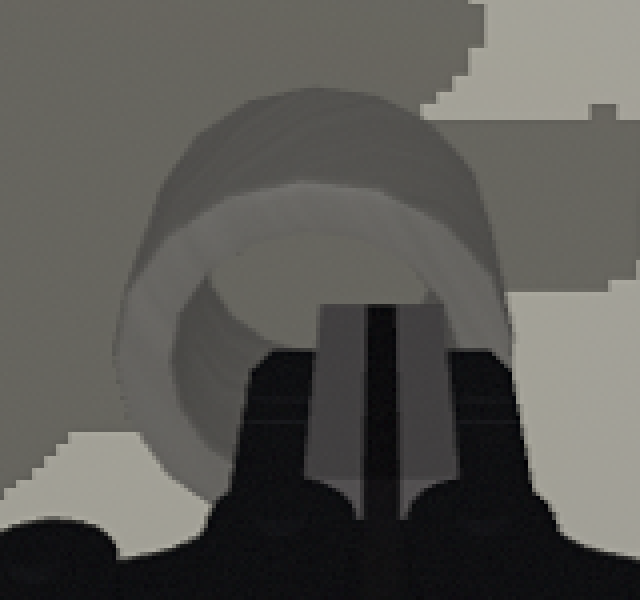

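View pics/c7.png

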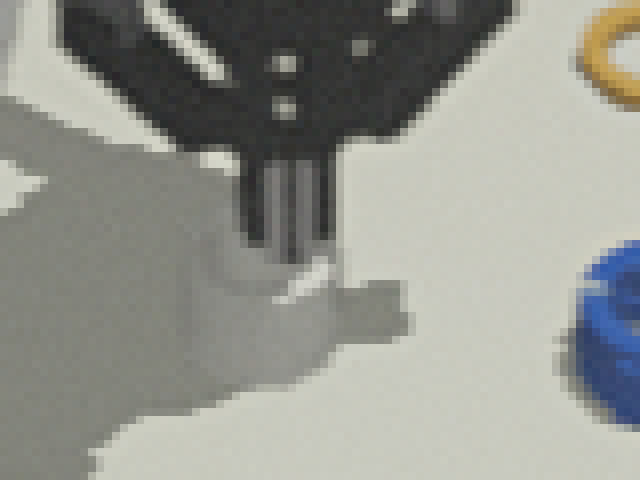

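Run:
```python
from meas import *
print(bot.tcp_to_grasp)
im,d,p,P=cloud('w3'); print(p['eye'])
for u in(160,165,390,385):
  for v in (280,284,290,300): print(u,v,(P[v,u]*1000).round(1))
im,d,p,P=cloud('w4'); print(p['eye'])
for v in range(262,276): print(v,[(P[v,u]*1000).round(1).tolist() for u in (266,285)])
im,d,p,P=cloud('s4')
for v in range(270,310,2): print(v,[(P[v,u]*1000).round(0).tolist() for u in (262,266,270)])
```

```text
0.0187
[ 0.47816756 -0.19964285  0.25841881]
160 280 [ 388.9 -332.6   10.9]
160 284 [ 433.8 -267.2  135.9]
160 290 [ 435.1 -267.4  140. ]
160 300 [ 435.7 -270.1  142.7]
165 280 [ 393.3 -331.8   12.3]
165 284 [ 435.3 -268.   134.5]
165 290 [ 435.9 -269.2  137. ]
165 300 [ 435.6 -273.4  137.3]
390 280 [ 567.9 -330.9   12.1]
390 284 [ 523.  -266.8  135.7]
390 290 [ 521.4 -266.5  140.8]
390 300 [ 521.4 -270.   142.1]
385 280 [ 564.  -331.1   12. ]
385 284 [ 521.3 -267.1  135.2]
385 290 [ 521.1 -269.   136.5]
385 300 [ 521.3 -273.1  137. ]
[ 0.48153193 -0.20072359  0.18846319]
262 [[479.7, -286.9, 12.4], [490.2, -287.1, 12.1]]
263 [[479.7, -287.9, 11.6], [490.2, -287.9, 11.6]]
264 [[479.7, -288.0, 12.7], [490.1, -287.9, 12.8]]
265 [[479.7, -288.9, 12.2], [490.1, -288.2, 13.6]]
266 [[480.1, -270.0, 50.9], [488.3, -269.9, 51.0]]
267 [[480.1, -270.4, 51.0], [488.2, -269.6, 52.7]]
268 [[480.1, -269.8, 53.2], [488.2, -270.1, 52.6]]
269 [[480.1, -269.3, 54.9], [488.2, -269.8, 53.9]]
270 [[480.1, -270.1, 54.3], [488.2, -270.3, 54.0]]
271 [[480.1, -270.1, 55.3], [488.1, -270.1, 55.4]]
272 [[480.2
[... 973 characters left out ...]
0, -292.0, 56.0], [494.0, -282.0, 46.0]]
292 [[477.0, -264.0, 24.0], [484.0, -294.0, 52.0], [493.0, -287.0, 44.0]]
294 [[477.0, -263.0, 18.0], [486.0, -270.0, 23.0], [493.0, -294.0, 45.0]]
296 [[nan, nan, nan], [483.0, -300.0, 46.0], [492.0, -296.0, 41.0]]
298 [[474.0, -303.0, 43.0], [483.0, -302.0, 42.0], [493.0, -294.0, 33.0]]
300 [[474.0, -304.0, 38.0], [483.0, -303.0, 36.0], [493.0, -295.0, 28.0]]
302 [[474.0, -305.0, 33.0], [483.0, -301.0, 29.0], [493.0, -295.0, 22.0]]
304 [[474.0, -303.0, 25.0], [483.0, -302.0, 24.0], [493.0, -295.0, 16.0]]
306 [[474.0, -303.0, 19.0], [483.0, -303.0, 18.0], [493.0, -297.0, 12.0]]
308 [[474.0, -304.0, 14.0], [483.0, -304.0, 13.0], [492.0, -303.0, 11.0]]
```

The fingers shut on top of the rim: in w4 the shut pad ends are at z≈0.050 with the reported TCP at 0.026. The side view gives the same pad-end height. So the real tips sit about 24 mm behind the reported TCP when shut, and about 39 mm when open. The spacer still stands upright. I'll raise, look again and use the measured tip offset from here on.

Emit:
jog_arm(moves=[{"linear":[0,0,-0.12],"spin":0,"grip":1},{"linear":[0,0,-0.2],"spin":0,"grip":0},{"linear":[0,0,0],"spin":0,"grip":0},{"linear":[0,0,0],"spin":0,"grip":0},{"linear":[0,0,0],"spin":0,"grip":0}])

```text
time_s: 4.9
eef_pos: [0.4807, -0.2799, 0.1064]
tcp_rot: [0.705, 0.71, -0.0, 0.008]
force: [-0.2, 0.2, -0.9]
grip_width: 0.0722
```

```bash
cat > go.py <<'E'
from meas import *
from scipy.spatial.transform import Rotation as Ro
def to(t):
    s=bot.read_state();M=Ro.from_quat(s['tcp_rot']).as_matrix()
    print('eef',s['eef_pos'].round(4),'q',s['tcp_rot'].round(4),'F',s['force'].round(1),'w',round(s['grip_width'],4))
    print('shift units',(M.T@(np.array(t)-s['eef_pos'])/.25).round(4),'xaxis deg',round(np.degrees(np.arctan2(M[1,0],M[0,0])),2),'tilt',M[:2,2].round(4))
E
python3 - <<'E'
from go import *
snap('wrist','w5')
im,d,p,P=cloud('w5')
m=(abs(P[...,2]-.046)<.005);m[:,:180]=0;m[:,370:]=0;m[:150]=0;m[330:]=0
print(m.sum(),np.nanmedian(P[m],0),c:=circ_mask(p,m,.046))
to([c[2][0],c[2][1],-.007])
E
```

```text
1912 [ 0.47625906 -0.27846116  0.0460283 ] ((0.4764377772808075, -0.27912452816963196), 0.02324540540575981, array([ 0.47631921, -0.27913171]), (44.57467269897461, 45.504783630371094))
eef [ 0.4806 -0.2798  0.1062] q [ 7.047e-01  7.095e-01 -2.000e-04  7.300e-03] F [-0.3 -1.2 -0.4] w 0.0788
shift units [ 0.0077 -0.0216  0.4527] xaxis deg 90.39 tilt [ 0.01   -0.0105]
```

View pics/w5.png

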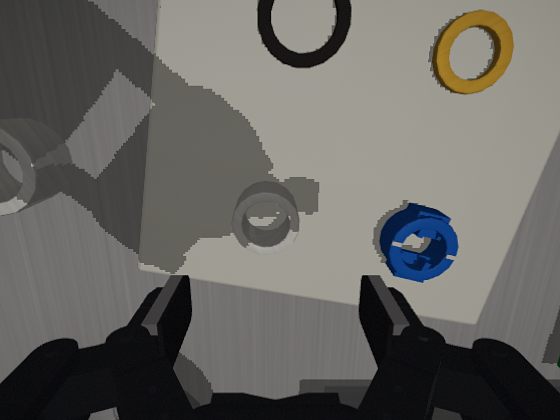

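Emit:
jog_arm(moves=[{"linear":[0.008,-0.022,0.0],"spin":0,"grip":0},{"linear":[0,0,0.15],"spin":0,"grip":0},{"linear":[0,0,0.15],"spin":0,"grip":0},{"linear":[0,0,0.1],"spin":0,"grip":0},{"linear":[0,0,0],"spin":0,"grip":0}])

```text
time_s: 5.58
eef_pos: [0.474, -0.2778, 0.0019]
tcp_rot: [0.705, 0.709, -0.0, 0.006]
force: [0.4, 0.6, 0.4]
grip_width: 0.0856
```

Run:
```python
from go import *
to([.4765,-.2788,-.007])
```

```text
eef [ 0.474  -0.2778  0.0019] q [ 7.047e-01  7.095e-01 -3.000e-04  5.700e-03] F [0.4 0.6 0.4] w 0.0856
shift units [-0.0037  0.0098  0.0356] xaxis deg 90.39 tilt [ 0.0076 -0.0085]
```

Emit:
jog_arm(moves=[{"linear":[-0.004,0.01,0.036],"spin":0,"grip":0},{"linear":[0,0,0.0],"spin":0,"grip":0.2},{"linear":[0,0,0],"spin":0,"grip":0.4},{"linear":[0,0,0],"spin":0,"grip":0.5},{"linear":[0,0,0],"spin":0,"grip":1},{"linear":[0,0,0],"spin":0,"grip":1}])

```text
time_s: 6.32
eef_pos: [0.4778, -0.2799, -0.0044]
tcp_rot: [0.705, 0.71, -0.0, 0.008]
force: [0.2, 0.0, -2.3]
grip_width: 0.0443
```

Run:
```python
from go import *
to([.4765,-.2788,-.007])
snap('wrist','w6')
```

```text
eef [ 0.4778 -0.2799 -0.0044] q [ 7.046e-01  7.095e-01 -2.000e-04  8.000e-03] F [ 0.2  0.  -2.3] w 0.0443
shift units [ 0.0047 -0.0051  0.0102] xaxis deg 90.39 tilt [ 0.011  -0.0116]
```

View pics/w6.png

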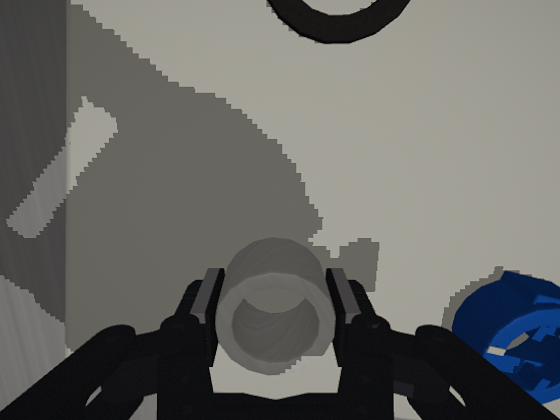

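Emit:
jog_arm(moves=[{"linear":[0,0,-0.1],"spin":0,"grip":1},{"linear":[0,0,-0.2],"spin":0,"grip":1},{"linear":[0,0,-0.2],"spin":0,"grip":1},{"linear":[0,0,-0.2],"spin":0,"grip":1},{"linear":[0,0,-0.18],"spin":0,"grip":1},{"linear":[0,0,0],"spin":0,"grip":1}])

```text
time_s: 7.12
eef_pos: [0.4747, -0.2768, 0.2214]
tcp_rot: [0.705, 0.709, -0.0, 0.007]
force: [-0.2, -0.4, -2.5]
grip_width: 0.0442
```

Run:
```python
from go import *
to([.532,.1799,.215])
snap('wrist','w7')
```

```text
eef [ 0.4747 -0.2768  0.2214] q [ 7.047e-01  7.095e-01 -3.000e-04  6.600e-03] F [-0.2 -0.4 -2.5] w 0.0442
shift units [1.8255 0.2416 0.01  ] xaxis deg 90.39 tilt [ 0.009  -0.0097]
```

View pics/w7.png

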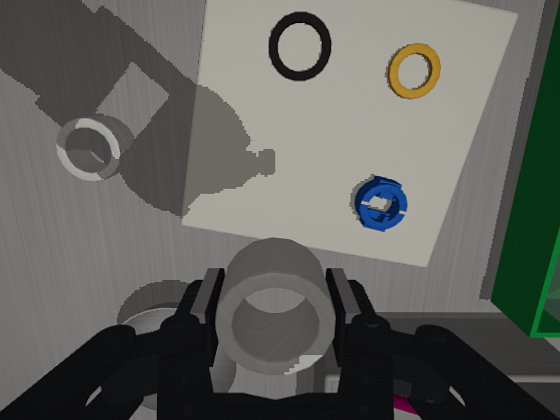

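Run:
```python
from go import *
im,d,p,P=cloud('w7')
s=bot.read_state();M=Ro.from_quat(s['tcp_rot']).as_matrix()
T=(P-s['eef_pos'])@M
b=np.zeros(d.shape,bool);b[225:380,213:338]=1
c=T[b];z=-c[:,2]
print(np.histogram(z[(z>0)&(z<.08)],bins=16,range=(0,.08)))
m=b&(abs(T[...,2]+.0505)<.004)&(np.arange(560)[None]>218)&(np.arange(560)[None]<333)
zt=np.nanmedian(P[m][:,2]);print(m.sum(),zt,np.nanmedian(T[m],0))
cs,_=cv2.findContours(m.astype(np.uint8),cv2.RETR_EXTERNAL,cv2.CHAIN_APPROX_NONE);k=max(cs,key=cv2.contourArea)[:,0]
w=onplane(p,k[:,0],k[:,1],zt);e=cv2.fitEllipse((w[:,:2]*1000).astype(np.float32));print(e)
C=np.array([e[0][0]/1000,e[0][1]/1000,zt]);print('centre tool',(C-s['eef_pos'])@M, C-s['eef_pos'])
# inner hole too
hm=b&(abs(T[...,2]+.0505)<.004)
cs,h=cv2.findContours(hm.astype(np.uint8),cv2.RETR_CCOMP,cv2.CHAIN_APPROX_NONE)
for q,hh in zip(cs,h[0]):
    if cv2.contourArea(q)>500:
        w=onplane(p,q[:,0,0],q[:,0,1],zt); print(hh[3],cv2.fitEllipse((w[:,:2]*1000).astype(np.float32)))
```

```text
(array([   0,    0,    0,   17,  676,  926, 1160, 1252, 1370, 1482, 5901,
        211,   34,    0,    0,    0]), array([0.   , 0.005, 0.01 , 0.015, 0.02 , 0.025, 0.03 , 0.035, 0.04 ,
       0.045, 0.05 , 0.055, 0.06 , 0.065, 0.07 , 0.075, 0.08 ]))
6429 0.271989491450456 [ 0.00084726  0.00216978 -0.05287539]
((475.8692932128906, -275.2428283691406), (43.62336349487305, 48.0078125), 2.77907133102417)
centre tool [ 0.00060705  0.00221992 -0.05287841] [0.00190138 0.00098552 0.05288513]
-1 ((475.657958984375, -275.08843994140625), (46.66499328613281, 47.47038650512695), 12.492647171020508)
5 ((475.65008544921875, -274.08905029296875), (27.321908950805664, 29.98491668701172), 91.70408630371094)
```

Emit:
jog_arm(moves=[{"linear":[0.2,0.03,0],"spin":0,"grip":1},{"linear":[0.23,0.03,0],"spin":0,"grip":1},{"linear":[0.23,0.03,0],"spin":0,"grip":1},{"linear":[0.23,0.03,0],"spin":0,"grip":1},{"linear":[0.23,0.03,0],"spin":0,"grip":1},{"linear":[0.23,0.03,0],"spin":0,"grip":1},{"linear":[0.23,0.03,0],"spin":0,"grip":1},{"linear":[0.15,0.03,0],"spin":0,"grip":1},{"linear":[0.05,0,0],"spin":0,"grip":1},{"linear":[0,0,0],"spin":0,"grip":1}])

```text
time_s: 8.43
eef_pos: [0.5259, 0.183, 0.1987]
tcp_rot: [0.706, 0.708, -0.009, -0.008]
force: [-0.1, -0.2, -1.6]
grip_width: 0.0443
```

Run:
```python
from go import *
to([.5306,.1785,.170])
```

```text
eef [0.5259 0.183  0.1987] q [ 0.7057  0.7084 -0.0089 -0.0078] F [-0.1 -0.2 -1.6] w 0.0443
shift units [-0.0178  0.0213  0.1143] xaxis deg 90.22 tilt [-0.0236 -0.0015]
```

Emit:
jog_arm(moves=[{"linear":[-0.018,0.021,0.03],"spin":0,"grip":1},{"linear":[0,0,0.03],"spin":0,"grip":1},{"linear":[0,0,0.0],"spin":0,"grip":1}])

```text
time_s: 8.8
eef_pos: [0.531, 0.1749, 0.1814]
tcp_rot: [0.707, 0.707, -0.01, -0.008]
force: [-0.3, -0.1, -2.0]
grip_width: 0.0442
```

Run:
```python
from go import *
to([.5306,.1785,.170])
for c in ('wrist','scene','side'): snap(c,c+'8')
a=cv2.imread('pics/scene8.png')[110:230,270:400];b=cv2.imread('pics/side8.png')[120:230,220:330]
cv2.imwrite('pics/c8.png',np.hstack([cv2.resize(a,(390,360),interpolation=3),cv2.resize(b,(360,360),interpolation=3)]))
```

```text
eef [0.531  0.1749 0.1814] q [ 0.7071  0.707  -0.0099 -0.0083] F [-0.3 -0.1 -2. ] w 0.0442
shift units [ 0.0144 -0.0003  0.0457] xaxis deg 90.0 tilt [-0.0258 -0.0023]
```

View pics/wrist8.png

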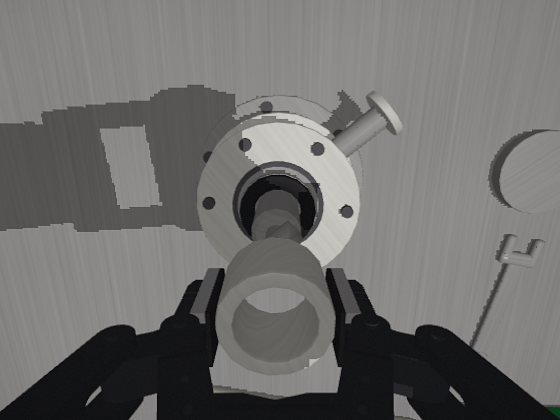

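View pics/c8.png

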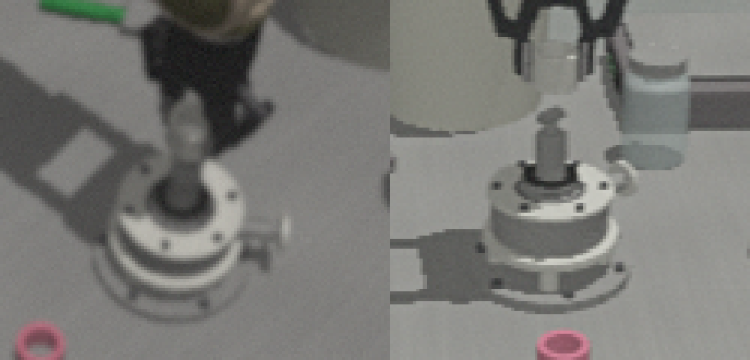

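```bash
cat > rel.py <<'E'
from go import *
def housing(fn):
    im,d,p,P=cloud(fn)
    m=(abs(P[...,2]-.092)<.004);m[:80]=0;m[300:]=0;m[:,:170]=0;m[:,400:]=0
    cs,_=cv2.findContours(m.astype(np.uint8),cv2.RETR_EXTERNAL,cv2.CHAIN_APPROX_NONE);k=max(cs,key=cv2.contourArea)[:,0]
    w=onplane(p,k[:,0],k[:,1],.092)[:,:2]
    # robust circle fit, radius .061
    from scipy.optimize import least_squares
    f=lambda q:np.hypot(w[:,0]-q[0],w[:,1]-q[1])-.061
    r=least_squares(f,[.532,.18],loss='soft_l1',f_scale=.0005);return r.x,np.median(abs(f(r.x)))
E
python3 - <<'E'
from rel import *
print('w2',housing('w2'));print('w8',housing('wrist8'))
for fn in('scene8','side8'):
    im,d,p,P=cloud(fn)
    x=P.reshape(-1,3);ok=(abs(x[:,0]-.53)<.045)&(abs(x[:,1]-.18)<.045)
    def band(lo,hi,rad=.035):
        k=ok&(x[:,2]>lo)&(x[:,2]<hi)&(np.hypot(x[:,0]-.532,x[:,1]-.18)<rad)
        return k.reshape(420,560)
    for nm,lo,hi,r in(('shaft',.115,.145,.025),('spacer',.199,.229,.024)):
        m=band(lo,hi,r); vs=np.where(m.any(1))[0]
        out=[]
        for v in vs:
            us=np.where(m[v])[0]
            if len(us)>5: out.append([v,us.min(),us.max(),np.median(P[v,us,2])])
        out=np.array(out); print(fn,nm,out[:, :3].astype(int).tolist()[:14])
E
```

```text
w2 (array([0.53188997, 0.17963289]), np.float64(0.0008965409183046003))
w8 (array([0.53193941, 0.17930946]), np.float64(0.001163746428078094))
scene8 shaft [[172, 326, 336], [173, 326, 336], [174, 326, 336], [175, 327, 335], [176, 327, 335]]
scene8 spacer [[146, 330, 335], [147, 327, 336], [148, 330, 336], [149, 329, 336], [150, 329, 338], [151, 330, 338], [152, 330, 338]]
side8 shaft [[163, 264, 273], [164, 264, 273], [165, 264, 273], [166, 264, 273], [167, 264, 273], [168, 264, 272], [169, 264, 272], [170, 264, 272], [171, 264, 272]]
side8 spacer [[135, 266, 273], [136, 265, 274]]
```

Run:
```python
from rel import *
im,d,p,P=cloud('side8')
cv2.imwrite('pics/c9.png',cv2.cvtColor(cv2.resize(im[110:185,240:300],None,fx=8,fy=8,interpolation=0),cv2.COLOR_RGB2BGR))
def atY(u,v,y=.18):
    w=(ray(p,u,v)@R(p).T)[0];e=p['eye'];return e+w*(y-e[1])/w[1]
for v in (134,138,142,146,158,162,166,170): print(v,im[v,256:286].mean(1).astype(int).tolist(),(d[v,256:286]*1000).astype(int).tolist())
print(atY(268.5,165),atY(270.,140))
```

```text
134 [126, 110, 67, 43, 75, 107, 98, 107, 120, 121, 126, 128, 131, 134, 134, 134, 133, 128, 126, 127, 116, 83, 71, 105, 87, 44, 100, 144, 153, 121] [1614, 1260, 1251, 1252, 1250, 1252, 1250, 1267, 1267, 0, 1276, 1277, 1281, 1282, 1279, 1276, 1276, 1271, 1269, 1270, 1274, 1255, 1256, 1253, 1261, 1258, 2605, 2620, 2628, 1828]
138 [131, 104, 53, 43, 85, 111, 98, 104, 123, 130, 130, 132, 136, 135, 140, 138, 135, 136, 142, 146, 133, 97, 91, 106, 73, 55, 122, 131, 93, 91] [1623, 1272, 1256, 1257, 1253, 1258, 1257, 1252, 1247, 1250, 1249, 1249, 1247, 1249, 1244, 1247, 1246, 1251, 1248, 1254, 1259, 0, 1259, 1261, 1267, 1270, 1842, 1849, 1836, 1853]
142 [130, 129, 103, 55, 90, 103, 95, 114, 127, 129, 132, 133, 135, 134, 134, 131, 134, 134, 137, 139, 129, 93, 89, 96, 77, 105, 142, 154, 130, 96] [1638, 1635, 1264, 1263, 1260, 1264, 1261, 1258, 1252, 1257, 1253, 1252, 1250, 1253, 1254, 1250, 1255, 1257, 1254, 1255, 1267, 1265, 1267, 1269, 1275, 1818, 1810, 1805, 1816, 1813]
146 [131, 130, 131, 128, 129, 126, 127, 125, 130, 131, 133, 129, 132, 131, 130, 135, 135, 139, 132, 131, 128, 142, 153, 153,
[... 900 characters left out ...]
148, 147, 147, 150, 142, 115, 92, 96, 102, 98, 101, 99, 95, 94, 101, 135, 150, 149, 146, 147, 147, 144, 148, 147, 149, 148, 125] [1605, 1611, 1607, 1615, 1615, 1607, 1608, 1610, 1316, 1313, 1306, 1308, 1305, 1302, 1305, 1308, 1310, 1320, 1611, 1616, 1609, 1613, 1616, 1613, 1610, 1610, 1620, 1616, 1613, 1617]
170 [135, 137, 119, 86, 62, 72, 82, 72, 74, 94, 92, 100, 100, 101, 99, 94, 96, 82, 73, 62, 60, 116, 175, 191, 173, 157, 152, 146, 149, 152] [1382, 1382, 1378, 1372, 1372, 1376, 1344, 1346, 1320, 1320, 1311, 1316, 1312, 1307, 1316, 1319, 1320, 1344, 1346, 1374, 1377, 1388, 1383, 1384, 1582, 1593, 1583, 1585, 1588, 1588]
[0.53179283 0.18       0.13158839] [0.53562076 0.18       0.21361814]
```

View pics/c9.png

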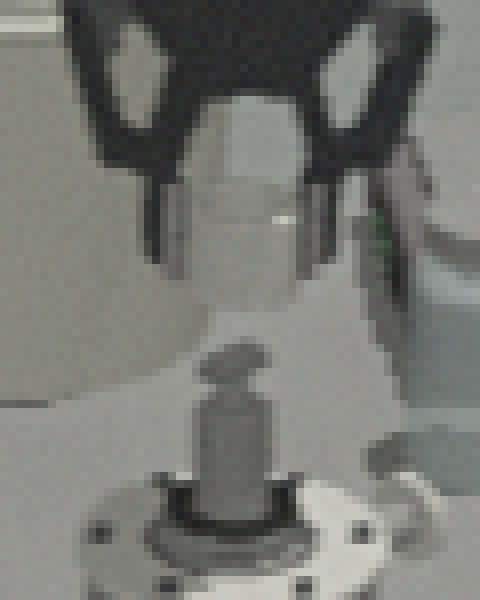

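Emit:
jog_arm(moves=[{"linear":[0.016,-0.003,0.03],"spin":0,"grip":1},{"linear":[0,0,0.03],"spin":0,"grip":1},{"linear":[0,0,0.0],"spin":0,"grip":1}])

```text
time_s: 9.32
eef_pos: [0.53, 0.1799, 0.1666]
tcp_rot: [0.707, 0.707, -0.009, -0.008]
force: [-0.6, -0.3, -0.9]
grip_width: 0.0442
```

```bash
cat > sz.py <<'E'
import sys
from rel import *
def atY(p,u,v,y=.18):
    w=(ray(p,u,v)@R(p).T)[0];e=p['eye'];return e+w*(y-e[1])/w[1]
E
python3 - <<'E'
from sz import *
to([.5297,.1789,.165])
for c in ('wrist','scene','side'): snap(c,c+'9')
im,d,p,P=cloud('wrist9');print(housing('wrist9'))
s=bot.read_state();M=Ro.from_quat(s['tcp_rot']).as_matrix();T=(P-s['eef_pos'])@M
b=np.zeros(d.shape,bool);b[225:380,218:334]=1
m=b&(abs(T[...,2]+.0512)<.004);zt=np.nanmedian(P[m][:,2]);print(zt)
cs,h=cv2.findContours(m.astype(np.uint8),cv2.RETR_CCOMP,cv2.CHAIN_APPROX_NONE)
for q,hh in zip(cs,h[0]):
    if cv2.contourArea(q)>500:
        w=onplane(p,q[:,0,0],q[:,0,1],zt); print(hh[3],cv2.fitEllipse((w[:,:2]*1000).astype(np.float32)))
a=cv2.imread('pics/scene9.png')[120:200,300:370];b=cv2.imread('pics/side9.png')[115:185,240:300]
cv2.imwrite('pics/c10.png',np.hstack([cv2.resize(a,(420,480),interpolation=0),cv2.resize(b,(411,480),interpolation=0)])[:,:799])
E
```

```text
eef [0.53   0.1799 0.1666] q [ 0.7067  0.7074 -0.009  -0.0076] F [-0.6 -0.3 -0.9] w 0.0442
shift units [-0.0041 -0.0012  0.0064] xaxis deg 90.06 tilt [-0.0236 -0.002 ]
(array([0.53191475, 0.17931651]), np.float64(0.0011629778074770843))
0.21733663688180493
-1 ((532.8803100585938, 180.44007873535156), (44.27701950073242, 45.69420623779297), 174.6920928955078)
3 ((532.6846313476562, 180.776123046875), (30.28763198852539, 31.31524085998535), 109.215087890625)
```

View pics/c10.png

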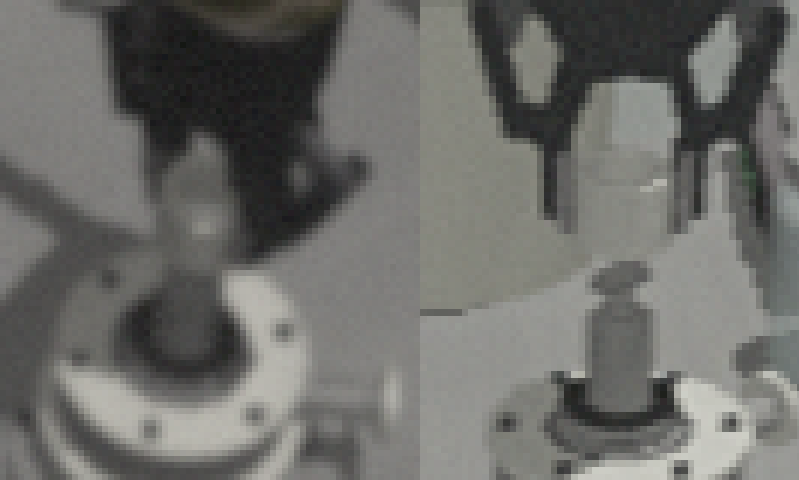

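Emit:
jog_arm(moves=[{"linear":[-0.003,0.001,0.04],"spin":0,"grip":1},{"linear":[0,0.0012,0.05],"spin":0,"grip":1},{"linear":[0,0.0,0.0],"spin":0,"grip":1}])

```text
time_s: 9.85
eef_pos: [0.5304, 0.179, 0.1431]
tcp_rot: [0.707, 0.707, -0.009, -0.007]
force: [-0.2, 0.1, -1.7]
grip_width: 0.0443
```

Run:
```python
from sz import *
to([.530,.1791,.130])
```

```text
eef [0.5304 0.179  0.1431] q [ 0.7068  0.7073 -0.0086 -0.0073] F [-0.2  0.1 -1.7] w 0.0443
shift units [ 0.0006 -0.0005  0.0526] xaxis deg 90.05 tilt [-0.0224 -0.0018]
```

Emit:
jog_arm(moves=[{"linear":[0,0,0.03],"spin":0,"grip":1},{"linear":[0,0.0005,0.02],"spin":0,"grip":1},{"linear":[0,0.0,0.0],"spin":0,"grip":1}])

```text
time_s: 10.22
eef_pos: [0.5304, 0.179, 0.1298]
tcp_rot: [0.707, 0.707, -0.009, -0.007]
force: [-1.0, -0.1, -1.1]
grip_width: 0.0441
```

Emit:
jog_arm(moves=[{"linear":[0,0,0.02],"spin":0,"grip":1},{"linear":[0,0.0005,0.02],"spin":0,"grip":1},{"linear":[0,0.0,0.0],"spin":0,"grip":1}])

```text
time_s: 10.6
eef_pos: [0.5304, 0.1791, 0.1193]
tcp_rot: [0.707, 0.707, -0.008, -0.007]
force: [-0.2, 0.3, -1.6]
grip_width: 0.0443
```

Emit:
jog_arm(moves=[{"linear":[0,0.0008,0.04],"spin":0,"grip":1},{"linear":[0,0.0008,0.04],"spin":0,"grip":1},{"linear":[0,0.0,0.0],"spin":0,"grip":1}])

```text
time_s: 10.98
eef_pos: [0.5299, 0.1793, 0.0977]
tcp_rot: [0.707, 0.707, -0.008, -0.008]
force: [-0.8, 1.0, -1.8]
grip_width: 0.0441
```

Emit:
jog_arm(moves=[{"linear":[0,0.0004,0.018],"spin":0,"grip":1},{"linear":[0,0.0,0.006],"spin":0,"grip":1},{"linear":[0,0.0,0.0],"spin":0,"grip":1}])

```text
time_s: 11.35
eef_pos: [0.5301, 0.1793, 0.0918]
tcp_rot: [0.707, 0.707, -0.008, -0.007]
force: [-1.8, 0.6, 0.6]
grip_width: 0.0439
```

Emit:
jog_arm(moves=[{"linear":[0,0,0.003],"spin":0,"grip":1},{"linear":[0,0,0],"spin":0,"grip":0.4},{"linear":[0,0.0,0.0],"spin":0,"grip":0.2},{"linear":[0,0.0,0.0],"spin":0,"grip":0},{"linear":[0,0.0,0.0],"spin":0,"grip":0},{"linear":[0,0.0,0.0],"spin":0,"grip":0}])

```text
time_s: 12.1
eef_pos: [0.5309, 0.179, 0.0918]
tcp_rot: [0.707, 0.707, -0.008, -0.007]
force: [0.3, -0.1, -0.6]
grip_width: 0.0854
```

Run:
```python
from sz import *
to([.530,.1791,.230]);snap('wrist','w10')
```

```text
eef [0.5309 0.179  0.0918] q [ 0.7068  0.7074 -0.0076 -0.0065] F [ 0.3 -0.1 -0.6] w 0.0854
shift units [-4.000e-04 -1.450e-02 -5.525e-01] xaxis deg 90.05 tilt [-0.0199 -0.0015]
```

View pics/w10.png

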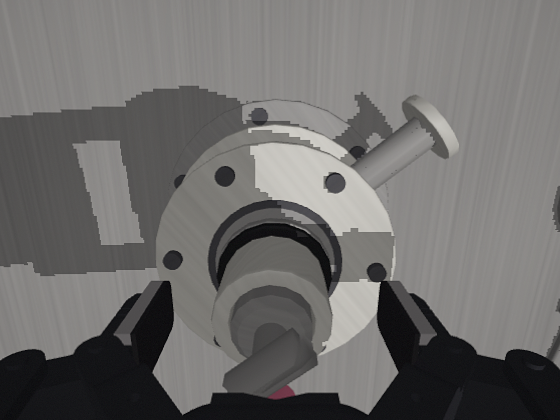

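Run:
```python
from sz import *
im,d,p,P=cloud('w10')
m=np.zeros(d.shape,bool);m[265:360,205:340]=1
Q=P[m&(abs(P[...,2]-.142)<.005)];print(len(Q),np.median(Q,0))
```

```text
5103 [0.53166485 0.19156351 0.14207365]
```

Emit:
jog_arm(moves=[{"linear":[0,-0.002,-0.15],"spin":0,"grip":0},{"linear":[0,-0.002,-0.2],"spin":0,"grip":0},{"linear":[0,-0.002,-0.2],"spin":0,"grip":0},{"linear":[-0.15,0.04,0.0],"spin":0,"grip":0},{"linear":[-0.22,0.055,0.0],"spin":0,"grip":0},{"linear":[-0.22,0.055,0.0],"spin":0,"grip":0},{"linear":[-0.22,0.055,0.0],"spin":0,"grip":0},{"linear":[-0.22,0.055,0.0],"spin":0,"grip":0},{"linear":[-0.22,0.055,0.0],"spin":0,"grip":0},{"linear":[-0.1,0,0],"spin":0,"grip":0}])

```text
time_s: 13.4
eef_pos: [0.6135, -0.1669, 0.2328]
tcp_rot: [0.705, 0.709, -0.007, -0.006]
force: [0.3, 0.2, -1.5]
grip_width: 0.0856
```

Run:
```python
from sz import *
to([.6095,-.171,.11])
```

```text
eef [ 0.6135 -0.1669  0.2328] q [ 0.7052  0.7089 -0.0073 -0.0061] F [ 0.3  0.2 -1.5] w 0.0856
shift units [-0.0153 -0.0069  0.4916] xaxis deg 90.3 tilt [-0.0189 -0.0018]
```

Emit:
jog_arm(moves=[{"linear":[-0.015,-0.006,0.2],"spin":0,"grip":0},{"linear":[0,0.002,0.2],"spin":0,"grip":0},{"linear":[0,0.0,0.15],"spin":0,"grip":0},{"linear":[0,0.0,0.0],"spin":0,"grip":0}])

```text
time_s: 13.9
eef_pos: [0.6099, -0.1743, 0.0917]
tcp_rot: [0.707, 0.708, -0.007, -0.005]
force: [0.4, -0.3, 0.5]
grip_width: 0.0853
```

Run:
```python
from sz import *
snap('wrist','w11')
im,d,p,P=cloud('w11');hsv=cv2.cvtColor(im,cv2.COLOR_RGB2HSV)
mw=(hsv[...,1]>110)&(hsv[...,0]<35)&(P[...,2]>.017)&(P[...,2]<.026);mw[:100]=0
c=circ_mask(p,mw,.020);print(c)
to([c[2][0]-.0016,c[2][1],-.012])
```

```text
((0.6112241148948669, -0.17086178064346313), 0.025014258921146393, array([ 0.61093616, -0.17084042]), (48.038818359375, 48.79072570800781))
eef [ 0.6109 -0.1748  0.0939] q [ 0.7066  0.7076 -0.0066 -0.0036] F [ 0.9  1.3 -0. ] w 0.085
shift units [ 1.760e-02 -2.000e-04  4.234e-01] xaxis deg 90.08 tilt [-0.0144 -0.0042]
```

View pics/w11.png

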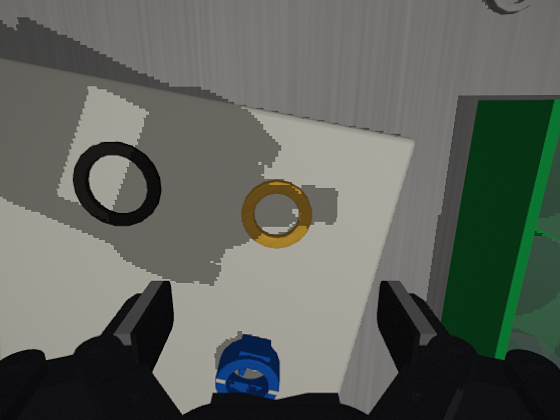

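Run:
```python
from sz import *
s={'w7':([.4747,-.2768,.2214],[.7047,.7095,-.0003,.0066]),'wrist9':([.53,.1799,.1666],[.7067,.7074,-.009,-.0076]),'w11':([.6109,-.1748,.0939],[.7066,.7076,-.0066,-.0036])}
for k,(e,q) in s.items():
    im,d,p,P=cloud(k);T=(P-np.array(e))@Ro.from_quat(q).as_matrix()
    for cols in((206,216),(334,344)) if k!='w11' else ((158,170),(380,392)):
        for u in range(*cols,3):
            col=T[240:320,u];ok=(-col[:,2]>.01)&(-col[:,2]<.06)
            if ok.any(): i=np.where(ok)[0][:3]; print(k,u,240+i[0],(col[i]*1000).round(1).tolist())
```

```text
w7 206 271 [[11.7, -27.1, -30.2], [11.5, -27.0, -30.7], [11.1, -27.1, -30.7]]
w7 209 268 [[11.2, -26.6, -26.2], [11.2, -26.4, -27.3], [10.8, -26.4, -27.4]]
w7 212 268 [[11.4, -25.3, -26.6], [11.0, -25.3, -26.8], [11.4, -24.9, -28.6]]
w7 215 268 [[11.2, -24.1, -26.2], [11.5, -23.8, -27.9], [11.6, -23.6, -29.0]]
w7 334 268 [[11.1, 26.8, -26.2], [11.3, 26.6, -27.4], [10.9, 26.6, -27.6]]
w7 337 268 [[10.9, 28.1, -25.7], [12.0, 27.6, -28.9], [11.4, 27.7, -28.5]]
w7 340 268 [[11.2, 29.3, -26.3], [11.5, 29.0, -27.9], [11.4, 28.9, -28.5]]
w7 343 271 [[11.2, 30.1, -29.0], [11.0, 30.0, -29.6], [11.9, 29.5, -32.2]]
wrist9 206 271 [[11.2, -27.3, -29.0], [11.2, -27.1, -29.9], [10.7, -27.2, -29.9]]
wrist9 209 268 [[11.4, -26.4, -26.7], [11.7, -26.2, -28.1], [11.6, -26.1, -28.8]]
wrist9 212 268 [[11.2, -25.2, -26.3], [11.4, -25.0, -27.6], [11.3, -24.9, -28.4]]
wrist9 215 268 [[11.4, -23.9, -26.7], [11.4, -23.7, -27.6], [11.3, -23.6, -28.3]]
wrist9 334 268 [[11.2, 26.9, -26.2], [11.4, 26.6, -27.5], [11.6, 26.4, -28.9]]
wrist9 337 268 [[11.3, 28.1, -26.3], [11.8, 27.6, -29.2], [11.4, 27.6, -29.3]]
wrist9 340 268 [[11.2, 29.4, -26.2], [11.2, 29.3, -27.1], [11.3, 29.0, -28.3]]
wrist9 343 271 [[11.6, 30.0, -29.7], [11.1, 30.1, -29.7], [11.5, 29.7, -31.4]]
w11 158 281 [[11.6, -45.6, -35.7], [11.9, -45.1, -37.1], [12.0, -44.8, -37.9]]
w11 161 281 [[11.7, -44.3, -35.9], [11.7, -44.1, -36.7], [11.6, -43.9, -37.3]]
w11 164 281 [[11.7, -43.2, -35.7], [12.3, -42.5, -37.7], [12.1, -42.4, -38.1]]
w11 167 281 [[11.3, -42.2, -35.1], [11.3, -42.0, -35.9], [10.6, -42.2, -35.4]]
w11 380 281 [[9.9, 43.3, -32.2], [9.7, 43.2, -32.6], [8.4, 43.6, -31.8]]
w11 383 281 [[11.7, 43.4, -35.5], [11.1, 43.5, -35.3], [11.0, 43.4, -35.8]]
w11 386 281 [[12.2, 44.3, -36.4], [11.9, 44.3, -36.6], [11.7, 44.1, -37.2]]
w11 389 281 [[11.8, 45.7, -35.7], [12.0, 45.3, -36.9], [12.1, 45.0, -37.9]]
```

Emit:
jog_arm(moves=[{"linear":[0.016,0.0,0.12],"spin":0,"grip":0},{"linear":[0,0.002,0.15],"spin":0,"grip":0},{"linear":[0,0.003,0.1],"spin":0,"grip":0},{"linear":[0,0.0,0.0],"spin":0,"grip":0}])

```text
time_s: 14.45
eef_pos: [0.617, -0.1735, 0.0095]
tcp_rot: [0.706, 0.708, -0.004, 0.004]
force: [-0.7, 0.7, 1.1]
grip_width: 0.0851
```

Run:
```python
from sz import *
to([.6094,-.1708,-.0125])
```

```text
eef [ 0.617  -0.1735  0.0095] q [ 0.7064  0.7078 -0.0039  0.0042] F [-0.7  0.7  1.1] w 0.0851
shift units [ 0.0118 -0.0302  0.0879] xaxis deg 90.12 tilt [ 0.0005 -0.0114]
```

Emit:
jog_arm(moves=[{"linear":[0.011,-0.029,0.04],"spin":0,"grip":0},{"linear":[0,0.0,0.03],"spin":0,"grip":0},{"linear":[0,0.0,0.0],"spin":0,"grip":0}])

```text
time_s: 14.82
eef_pos: [0.6115, -0.1717, -0.0043]
tcp_rot: [0.706, 0.708, -0.003, 0.007]
force: [-0.2, -1.0, 1.0]
grip_width: 0.0854
```

Run:
```python
from sz import *
to([.6094,-.1708,-.0125])
```

```text
eef [ 0.6115 -0.1717 -0.0043] q [ 0.7063  0.7079 -0.0027  0.0075] F [-0.2 -1.   1. ] w 0.0854
shift units [ 0.0042 -0.0086  0.0326] xaxis deg 90.12 tilt [ 0.0067 -0.0145]
```

Emit:
jog_arm(moves=[{"linear":[0.004,-0.009,0.033],"spin":0,"grip":0},{"linear":[0,0.0,0.0],"spin":0,"grip":0}])

```text
time_s: 15.08
eef_pos: [0.6094, -0.1709, -0.0126]
tcp_rot: [0.706, 0.708, -0.003, 0.008]
force: [-0.0, 0.0, -0.5]
grip_width: 0.0853
```

Run:
```python
from sz import *
to([.6094,-.1708,-.0125])
snap('wrist','w12')
```

```text
eef [ 0.6094 -0.1709 -0.0126] q [ 0.7063  0.7079 -0.0026  0.0079] F [-0.   0.  -0.5] w 0.0853
shift units [ 0.0005 -0.0001 -0.0003] xaxis deg 90.12 tilt [ 0.0075 -0.0148]
```

View pics/w12.png

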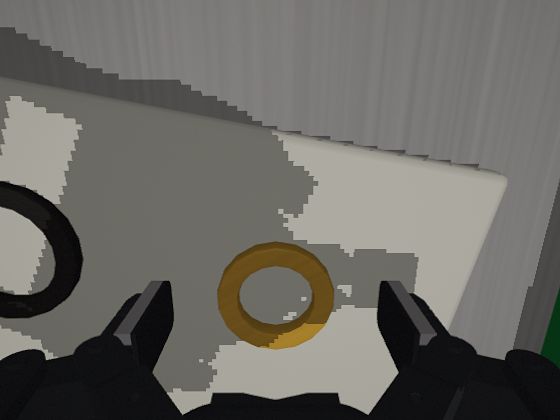

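Emit:
jog_arm(moves=[{"linear":[0,0,0],"spin":0,"grip":0.3},{"linear":[0,0,0],"spin":0,"grip":0.4},{"linear":[0,0,0],"spin":0,"grip":0.5},{"linear":[0,0,0],"spin":0,"grip":1},{"linear":[0,0,0],"spin":0,"grip":1}])

```text
time_s: 15.75
eef_pos: [0.6101, -0.1716, -0.0101]
tcp_rot: [0.706, 0.708, -0.003, 0.009]
force: [-0.1, 0.2, -1.0]
grip_width: 0.0465
```

Run:
```python
from sz import *
to([.6094,-.1708,-.0125])
snap('wrist','w13')
```

```text
eef [ 0.6101 -0.1716 -0.0101] q [ 0.7062  0.7079 -0.0026  0.0089] F [-0.1  0.2 -1. ] w 0.0465
shift units [ 0.0033 -0.0028  0.0096] xaxis deg 90.13 tilt [ 0.0089 -0.0163]
```

View pics/w13.png

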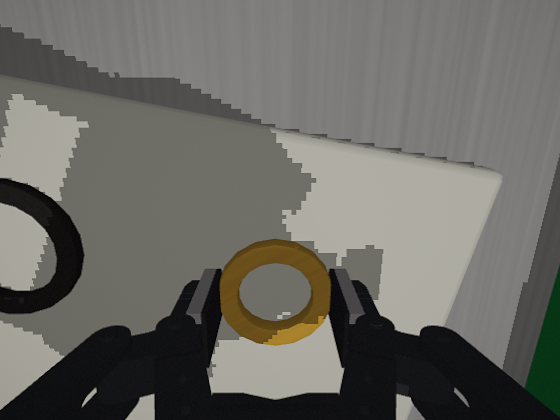

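Emit:
jog_arm(moves=[{"linear":[0,0,-0.03],"spin":0,"grip":1},{"linear":[0,0,-0.06],"spin":0,"grip":1},{"linear":[0,0,0],"spin":0,"grip":1}])

```text
time_s: 16.18
eef_pos: [0.6101, -0.1712, 0.0142]
tcp_rot: [0.706, 0.708, -0.003, 0.009]
force: [-0.2, -0.3, -0.8]
grip_width: 0.0467
```

Run:
```python
from sz import *
to([.6094,-.1708,-.0125])
snap('wrist','w14')
s=bot.read_state();M=Ro.from_quat(s['tcp_rot']).as_matrix()
im,d,p,P=cloud('w14');hsv=cv2.cvtColor(im,cv2.COLOR_RGB2HSV);T=(P-s['eef_pos'])@M
b=(hsv[...,1]>110)&(hsv[...,0]<35);z=-T[b][:,2];print(np.histogram(z,bins=20,range=(.015,.045)))
zt=.0302
m=b&(abs(-T[...,2]-zt)<.0035)
A=np.c_[T[m][:,:2],np.ones(m.sum())];print('plane',np.linalg.lstsq(A,-T[m][:,2],rcond=None)[0])
cs,h=cv2.findContours(b.astype(np.uint8),cv2.RETR_CCOMP,cv2.CHAIN_APPROX_NONE)
for q,hh in zip(cs,h[0]):
    if cv2.contourArea(q)>500:
        w=onplane(p,q[:,0,0],q[:,0,1],s['eef_pos'][2]+zt); e=cv2.fitEllipse((w[:,:2]*1000).astype(np.float32));print(hh[3],e,(np.array([e[0][0]/1000,e[0][1]/1000,s['eef_pos'][2]+zt])-s['eef_pos'])@M)
```

```text
eef [ 0.6101 -0.1712  0.0142] q [ 0.7062  0.708  -0.0025  0.0092] F [-0.2 -0.3 -0.8] w 0.0467
shift units [ 0.0036 -0.004   0.1066] xaxis deg 90.14 tilt [ 0.0094 -0.0165]
(array([   0,    0,    0,    0,    0,    4,   68,  218,  294,  404, 2654,
       2477,   58,    0,    0,    0,    0,    0,    0,    0]), array([0.015 , 0.0165, 0.018 , 0.0195, 0.021 , 0.0225, 0.024 , 0.0255,
       0.027 , 0.0285, 0.03  , 0.0315, 0.033 , 0.0345, 0.036 , 0.0375,
       0.039 , 0.0405, 0.042 , 0.0435, 0.045 ]))
plane [ 0.01046526 -0.00526112  0.03109293]
-1 ((611.4448852539062, -170.64572143554688), (48.286827087402344, 51.28181457519531), 0.6867133975028992) [-5.27715126e-05  2.00639212e-03 -3.01876374e-02]
4 ((611.460693359375, -169.56695556640625), (28.488025665283203, 31.45022201538086), 89.15006256103516) [ 0.00102582  0.00202488 -0.03020463]
```

View pics/w14.png

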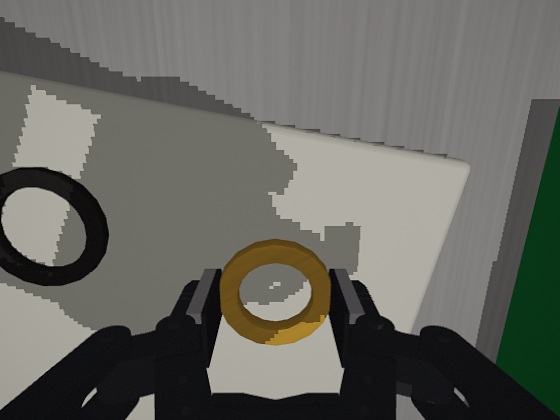

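Emit:
jog_arm(moves=[{"linear":[0,0,-0.15],"spin":0,"grip":1},{"linear":[0,0,-0.2],"spin":0,"grip":1},{"linear":[0,0,-0.2],"spin":0,"grip":1},{"linear":[0,0,-0.2],"spin":0,"grip":1},{"linear":[0.1,-0.03,-0.05],"spin":0,"grip":1},{"linear":[0.2,-0.05,0],"spin":0,"grip":1},{"linear":[0.2,-0.05,0],"spin":0,"grip":1},{"linear":[0.2,-0.05,0],"spin":0,"grip":1},{"linear":[0.2,-0.05,0],"spin":0,"grip":1},{"linear":[0.1,-0.02,0],"spin":0,"grip":1}])

```text
time_s: 17.48
eef_pos: [0.5418, 0.088, 0.2133]
tcp_rot: [0.708, 0.707, -0.003, 0.006]
force: [0.2, -0.3, 0.2]
grip_width: 0.0467
```

Run:
```python
from sz import *
to([.5305,.1792,.20])
```

```text
eef [0.5418 0.088  0.2133] q [ 0.7076  0.7065 -0.0033  0.0063] F [ 0.2 -0.3  0.2] w 0.0467
shift units [ 0.3655 -0.0459  0.0481] xaxis deg 89.91 tilt [ 0.0043 -0.0136]
```

Emit:
jog_arm(moves=[{"linear":[0.15,-0.02,0.0],"spin":0,"grip":1},{"linear":[0.15,-0.02,0],"spin":0,"grip":1},{"linear":[0.06,-0.005,0.03],"spin":0,"grip":1},{"linear":[0,0,0],"spin":0,"grip":1}])

```text
time_s: 17.98
eef_pos: [0.5291, 0.1817, 0.2032]
tcp_rot: [0.707, 0.707, -0.004, 0.006]
force: [-0.8, -0.9, -0.7]
grip_width: 0.0468
```

Run:
```python
from sz import *
to([.5305,.1792,.16])
for c in ('wrist','side'): snap(c,c+'15')
s=bot.read_state();M=Ro.from_quat(s['tcp_rot']).as_matrix()
print(housing('wrist15'))
im,d,p,P=cloud('wrist15');hsv=cv2.cvtColor(im,cv2.COLOR_RGB2HSV);T=(P-s['eef_pos'])@M
b=(hsv[...,1]>110)&(hsv[...,0]<35);b[:230]=0;b[370:]=0;b[:,:205]=0;b[:,345:]=0;z=-T[b][:,2];print(np.median(z[z>.03]))
zt=.0302
m=b&(abs(-T[...,2]-zt)<.0035)
cs,h=cv2.findContours(b.astype(np.uint8),cv2.RETR_CCOMP,cv2.CHAIN_APPROX_NONE)
for q,hh in zip(cs,h[0]):
    if cv2.contourArea(q)>500:
        w=onplane(p,q[:,0,0],q[:,0,1],s['eef_pos'][2]+zt); e=cv2.fitEllipse((w[:,:2]*1000).astype(np.float32));print(hh[3],e)
b=cv2.imread('pics/side15.png')[115:185,240:300]
cv2.imwrite('pics/c15.png',np.hstack([cv2.resize(b,(411,480),interpolation=0),cv2.resize(cv2.imread('pics/wrist15.png')[200:400,195:355],(384,480))]))
```

```text
eef [0.5291 0.1817 0.2032] q [ 0.7068  0.7074 -0.004   0.0059] F [-0.8 -0.9 -0.7] w 0.0468
shift units [-0.0075  0.005   0.1729] xaxis deg 90.05 tilt [ 0.0027 -0.0141]
(array([0.53190385, 0.17935411]), np.float64(0.001190441017848147))
0.03040088475493576
-1 ((530.628173828125, 183.13525390625), (47.576271057128906, 50.706302642822266), 178.51571655273438)
0 ((530.6190795898438, 184.42123413085938), (27.97715950012207, 30.98257827758789), 91.90918731689453)
```

View pics/c15.png

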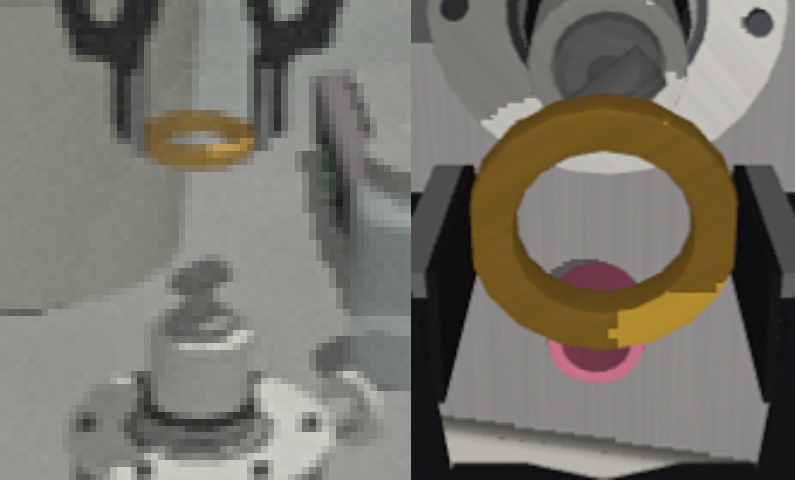

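Emit:
jog_arm(moves=[{"linear":[-0.008,0.005,0.06],"spin":0,"grip":1},{"linear":[0.001,0,0.07],"spin":0,"grip":1},{"linear":[0.001,0,0.05],"spin":0,"grip":1},{"linear":[0,0,0],"spin":0,"grip":1}])

```text
time_s: 18.58
eef_pos: [0.5319, 0.1747, 0.1555]
tcp_rot: [0.709, 0.705, -0.004, 0.006]
force: [-0.4, -0.9, 0.1]
grip_width: 0.0471
```

Run:
```python
from sz import *
to([.5303,.1793,.14])
for c in ('wrist','side','scene'): snap(c,c+'16')
b=cv2.imread('pics/side16.png')[115:185,240:300]
cv2.imwrite('pics/c16.png',np.hstack([cv2.resize(b,(411,480),interpolation=0),cv2.resize(cv2.imread('pics/scene16.png')[120:200,300:364],(384,480),interpolation=0)]))
```

```text
eef [0.5319 0.1747 0.1555] q [ 0.709   0.7052 -0.0042  0.0063] F [-0.4 -0.9  0.1] w 0.0471
shift units [ 0.0191 -0.0065  0.0619] xaxis deg 89.69 tilt [ 0.0029 -0.0148]
```

View pics/c16.png

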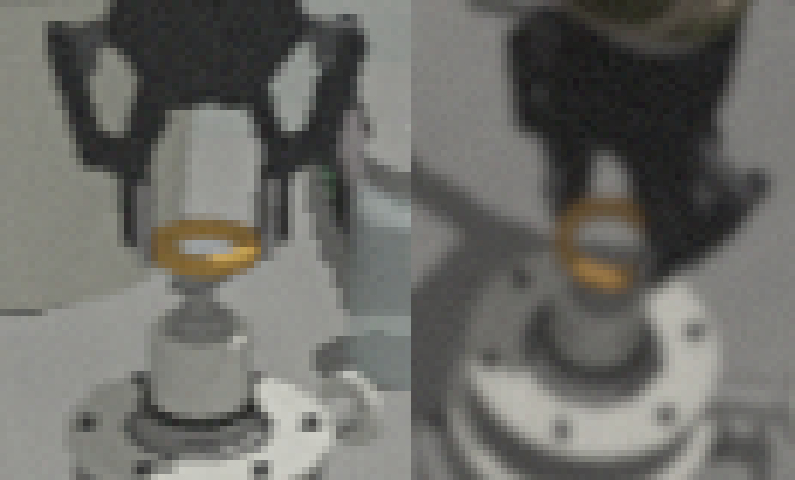

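View pics/wrist16.png

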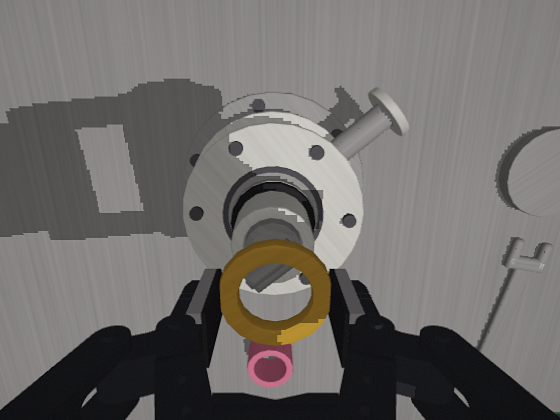

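Emit:
jog_arm(moves=[{"linear":[0.018,-0.006,0.0],"spin":0,"grip":1},{"linear":[0,0,0],"spin":0,"grip":1}])

```text
time_s: 18.98
eef_pos: [0.5313, 0.1802, 0.1581]
tcp_rot: [0.709, 0.705, -0.002, 0.008]
force: [-0.2, -0.1, -0.1]
grip_width: 0.0467
```

Run:
```python
from sz import *
to([.5303,.1793,.14])
snap('wrist','w17')
s=bot.read_state();M=Ro.from_quat(s['tcp_rot']).as_matrix()
print(housing('w17'))
im,d,p,P=cloud('w17');hsv=cv2.cvtColor(im,cv2.COLOR_RGB2HSV);T=(P-s['eef_pos'])@M
b=(hsv[...,1]>110)&(hsv[...,0]<35)&(-T[...,2]>.0285);b[:230]=0;b[370:]=0;b[:,:205]=0;b[:,345:]=0
Q=P[b];print(np.median(Q,0));(x,y),r=cv2.minEnclosingCircle(Q[:,:2].astype(np.float32));print(x,y,r,np.percentile(Q[:,0],[.5,99.5]).mean(),np.percentile(Q[:,1],[.5,99.5]).mean())
```

```text
eef [0.5313 0.1802 0.1581] q [ 0.7087  0.7054 -0.0023  0.0077] F [-0.2 -0.1 -0.1] w 0.0467
shift units [-0.0027 -0.0047  0.0722] xaxis deg 89.73 tilt [ 0.0076 -0.0141]
(array([0.53198333, 0.17924988]), np.float64(0.0011459143900705085))
[0.53242563 0.18369122 0.18865055]
0.532543420791626 0.1800653487443924 0.02524706721305847 0.5326413455319368 0.18053488604565882
```

Emit:
jog_arm(moves=[{"linear":[-0.002,-0.003,0.03],"spin":0,"grip":1},{"linear":[0.0005,0,0.03],"spin":0,"grip":1},{"linear":[0.0005,0,0.03],"spin":0,"grip":1},{"linear":[0,0,0],"spin":0,"grip":1}])

```text
time_s: 19.52
eef_pos: [0.5305, 0.1794, 0.1335]
tcp_rot: [0.709, 0.705, -0.003, 0.007]
force: [0.0, 0.8, -0.4]
grip_width: 0.0466
```

Run:
```python
from sz import *
to([.5307,.1795,.12])
```

```text
eef [0.5305 0.1794 0.1335] q [ 0.7087  0.7054 -0.0027  0.0074] F [ 0.   0.8 -0.4] w 0.0466
shift units [0.0012 0.0006 0.0539] xaxis deg 89.73 tilt [ 0.0067 -0.0143]
```

Emit:
jog_arm(moves=[{"linear":[0.0005,0,0.02],"spin":0,"grip":1},{"linear":[0.0005,0,0.02],"spin":0,"grip":1},{"linear":[0,0,0],"spin":0,"grip":1}])

```text
time_s: 19.9
eef_pos: [0.5307, 0.1795, 0.1229]
tcp_rot: [0.709, 0.705, -0.003, 0.008]
force: [0.4, -0.0, -1.1]
grip_width: 0.0466
```

Emit:
jog_arm(moves=[{"linear":[0.0,0,0.01],"spin":0,"grip":1},{"linear":[0.0,0,0.006],"spin":0,"grip":1},{"linear":[0,0,0],"spin":0,"grip":1}])

```text
time_s: 20.27
eef_pos: [0.531, 0.1795, 0.1195]
tcp_rot: [0.709, 0.705, -0.002, 0.008]
force: [0.2, -0.2, -0.1]
grip_width: 0.0469
```

Emit:
jog_arm(moves=[{"linear":[0.0,0,0.006],"spin":0,"grip":1},{"linear":[0,0,0],"spin":0,"grip":1}])

```text
time_s: 20.52
eef_pos: [0.5311, 0.1795, 0.1195]
tcp_rot: [0.709, 0.705, -0.002, 0.008]
force: [-2.6, -0.2, 2.9]
grip_width: 0.0471
```

Emit:
jog_arm(moves=[{"linear":[0.0,0,0],"spin":0,"grip":0.4},{"linear":[0,0,0],"spin":0,"grip":0.2},{"linear":[0,0,0],"spin":0,"grip":0},{"linear":[0,0,0],"spin":0,"grip":0},{"linear":[0,0,-0.1],"spin":0,"grip":0},{"linear":[0,0,-0.15],"spin":0,"grip":0},{"linear":[0,0,0],"spin":0,"grip":0}])

```text
time_s: 21.4
eef_pos: [0.5304, 0.1804, 0.1828]
tcp_rot: [0.709, 0.705, -0.002, 0.008]
force: [0.3, 0.7, -0.9]
grip_width: 0.0856
```

Run:
```python
from sz import *
to([.5,-.2,.25]);snap('wrist','w18')
im,d,p,P=cloud('w18');hsv=cv2.cvtColor(im,cv2.COLOR_RGB2HSV)
b=(hsv[...,1]>110)&(hsv[...,0]<35);b[:150]=0;Q=P[b];Q=Q[abs(Q[:,2]-.15)<.02];print(len(Q),np.percentile(Q[:,2],[10,50,80,90]))
m=b&(abs(P[...,2]-.150)<.003);print(circ_mask(p,m,.150))
print(housing('w18'))
b=np.zeros(d.shape,bool);b[150:330,200:350]=1
m=b&(P[...,2]>.163)&(P[...,2]<.178);Q=P[m];print('head',len(Q),cv2.minAreaRect((Q[:,:2]*1000).astype(np.float32)))
m=b&(P[...,2]>.1705)&(P[...,2]<.178);Q=P[m];print('top',len(Q),cv2.minAreaRect((Q[:,:2]*1000).astype(np.float32)))
u,s,v=np.linalg.svd(Q[:,:2]-Q[:,:2].mean(0),full_matrices=False);print(np.degrees(np.arctan2(v[0,1],v[0,0])))
```

```text
eef [0.5304 0.1804 0.1828] q [ 0.7087  0.7054 -0.0022  0.0079] F [ 0.3  0.7 -0.9] w 0.0856
shift units [-1.5257 -0.1126 -0.2482] xaxis deg 89.73 tilt [ 0.008  -0.0142]
2806 [0.14867234 0.15011995 0.15067982 0.15096967]
((0.5323413610458374, 0.18007612228393555), 0.0251705814152956, array([0.53226184, 0.17997456]), (44.9605712890625, 46.10866165161133))
(array([0.53194019, 0.17993433]), np.float64(0.000816972410639355))
head 1220 ((531.861572265625, 179.73365783691406), (30.520076751708984, 12.765631675720215), 39.76822280883789)
top 625 ((531.8604736328125, 180.3302001953125), (26.99808120727539, 9.87841510772705), 39.21561813354492)
-141.0510917608094
```

View pics/w18.png

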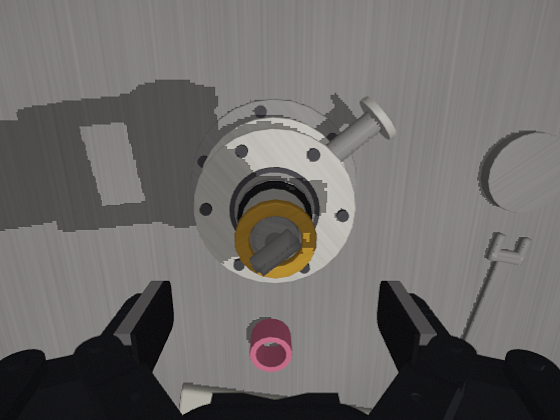

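Emit:
jog_arm(moves=[{"linear":[-0.1,0,-0.05],"spin":0,"grip":0},{"linear":[-0.2,0.03,-0.05],"spin":0,"grip":0},{"linear":[-0.22,0.03,0],"spin":0,"grip":0},{"linear":[-0.22,0.03,0],"spin":0,"grip":0},{"linear":[-0.22,0.03,0],"spin":0,"grip":0},{"linear":[-0.22,0.03,0],"spin":0,"grip":0},{"linear":[-0.22,0.03,0],"spin":0,"grip":0},{"linear":[-0.22,0.03,0],"spin":0,"grip":0},{"linear":[-0.1,0,0],"spin":0,"grip":0},{"linear":[0,0,0],"spin":-0.1,"grip":0}])

```text
time_s: 22.7
eef_pos: [0.577, -0.2627, 0.1972]
tcp_rot: [0.652, 0.758, -0.008, -0.003]
force: [-0.1, -0.4, 0.3]
grip_width: 0.0854
```

Emit:
jog_arm(moves=[{"linear":[0,0,0],"spin":-0.12,"grip":0},{"linear":[0,0,0],"spin":-0.12,"grip":0},{"linear":[0,0,0],"spin":-0.12,"grip":0},{"linear":[0,0,0],"spin":-0.12,"grip":0},{"linear":[0,0,0],"spin":-0.12,"grip":0},{"linear":[0,0,0],"spin":-0.12,"grip":0},{"linear":[0,0,0],"spin":-0.06,"grip":0},{"linear":[0,0,0],"spin":0,"grip":0}])

```text
time_s: 23.7
eef_pos: [0.5735, -0.2617, 0.1836]
tcp_rot: [0.106, 0.994, 0.0, -0.016]
force: [0.1, -0.1, -0.1]
grip_width: 0.0853
```

Run:
```python
from sz import *
to([.5880,-.300,.13]);snap('wrist','w19');print(bot.read_state()['joint_pos'])
```

```text
eef [ 0.5735 -0.2617  0.1836] q [ 1.062e-01  9.942e-01  5.000e-04 -1.620e-02] F [ 0.1 -0.1 -0.1] w 0.0853
shift units [-0.0957 -0.1368  0.2117] xaxis deg 167.8 tilt [-0.0322  0.0044]
[-0.60708746  0.58851395  1.15655514 -0.01486636  1.42557849 -1.96167893]
```

View pics/w19.png

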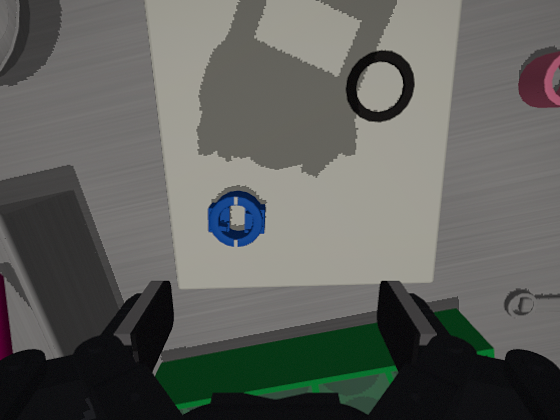

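```bash
cat > cap.py <<'E'
from sz import *
def cap(fn,ztop=.038,box=(150,330,150,330)):
    im,d,p,P=cloud(fn);hsv=cv2.cvtColor(im,cv2.COLOR_RGB2HSV)
    bl=(hsv[...,0]>100)&(hsv[...,0]<130)&(hsv[...,1]>110)
    bb=np.zeros(d.shape,bool);bb[box[0]:box[1],box[2]:box[3]]=1;bl&=bb
    top=bl&(abs(P[...,2]-ztop)<.003)
    Q=P[top];cir=cv2.minEnclosingCircle(Q[:,:2].astype(np.float32))
    hull=np.zeros(d.shape,np.uint8);c=max(cv2.findContours(bl.astype(np.uint8),0,1)[0],key=cv2.contourArea);cv2.drawContours(hull,[cv2.convexHull(c)],-1,1,-1)
    w=(hull>0)&(hsv[...,1]<60)&(hsv[...,2]>120)&(abs(P[...,2]-ztop)<.004)
    n,l,st,ce=cv2.connectedComponentsWithStats(w.astype(np.uint8))
    out=[(st[i,4],ce[i].round(1),P[l==i].mean(0).round(4)) for i in range(1,n) if st[i,4]>3]
    return cir,out
E
python3 - <<'E'
from cap import *
cir,o=cap('w19');print(cir);[print(x) for x in o]
o=sorted(o,key=lambda x:-x[0])[:2];v=o[0][2]-o[1][2];print('dir',np.degrees(np.arctan2(v[1],v[0])),(o[0][2]+o[1][2])/2)
E
```

```text
((0.5887780785560608, -0.3011927604675293), 0.027201762422919273)
(np.int32(30), array([235.4, 200.5]), array([ 0.5693, -0.2968,  0.0387]))
(np.int32(26), array([235.4, 243.2]), array([ 0.6091, -0.3067,  0.0387]))
dir 166.03152205874053 [ 0.5892  -0.30175  0.0387 ]
```

Emit:
jog_arm(moves=[{"linear":[0,0,0],"spin":0.021,"grip":0},{"linear":[-0.09,-0.14,0.1],"spin":0,"grip":0},{"linear":[0,0,0.15],"spin":0,"grip":0},{"linear":[0,0,0],"spin":0,"grip":0}])

```text
time_s: 24.25
eef_pos: [0.5851, -0.3018, 0.1186]
tcp_rot: [0.127, 0.992, 0.0, -0.016]
force: [-0.7, 0.3, 0.6]
grip_width: 0.0853
```

Run:
```python
from cap import *
to([.588,-.302,.06]);snap('wrist','w20')
cir,o=cap('w20',box=(130,400,180,370));print(cir);[print(x) for x in o]
o=sorted(o,key=lambda x:-x[0])[:2];v=o[0][2]-o[1][2];print('dir',np.degrees(np.arctan2(v[1],v[0])),(o[0][2]+o[1][2])/2)
```

```text
eef [ 0.5851 -0.3018  0.1186] q [ 1.274e-01  9.917e-01  2.000e-04 -1.630e-02] F [-0.7  0.3  0.6] w 0.0853
shift units [-0.0191  0.0031  0.2339] xaxis deg 165.35 tilt [-0.0323  0.0046]
((0.5869659185409546, -0.30142587423324585), 0.026817448437213898)
(np.int32(8), array([248.6, 240.5]), array([ 0.5979, -0.3246,  0.0376]))
(np.int32(32), array([275.5, 248.5]), array([ 0.6086, -0.3068,  0.0388]))
dir 58.98893069625829 [ 0.60325 -0.3157   0.0382 ]
```

View pics/w20.png

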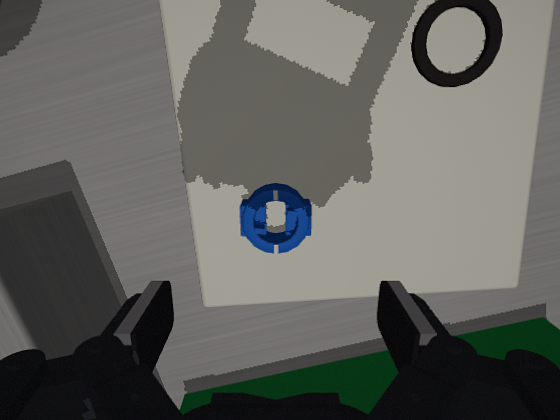

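Emit:
jog_arm(moves=[{"linear":[-0.02,0.003,0.1],"spin":0,"grip":0},{"linear":[-0.004,0,0.15],"spin":0,"grip":0},{"linear":[-0.003,0,0.1],"spin":0,"grip":0},{"linear":[0,0,0],"spin":0,"grip":0}])

```text
time_s: 24.8
eef_pos: [0.5944, -0.3052, 0.0407]
tcp_rot: [0.129, 0.992, -0.004, -0.009]
force: [-0.3, 0.5, 0.2]
grip_width: 0.0854
```

Run:
```python
from cap import *
to([.588,-.302,-.0125]);snap('wrist','w21')
```

```text
eef [ 0.5944 -0.3052  0.0407] q [ 0.1288  0.9916 -0.0044 -0.0086] F [-0.3  0.5  0.2] w 0.0854
shift units [0.0246 0.0084 0.2132] xaxis deg 165.2 tilt [-0.0181 -0.0065]
```

View pics/w21.png

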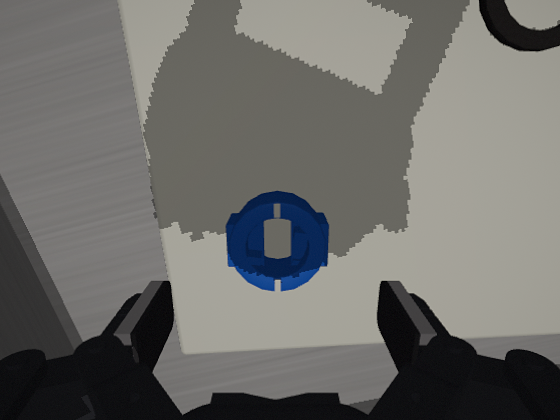

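Emit:
jog_arm(moves=[{"linear":[0.024,0.006,0.0],"spin":0,"grip":0},{"linear":[0,0,0.1],"spin":0,"grip":0},{"linear":[0,0,0.08],"spin":0,"grip":0},{"linear":[0,0,0],"spin":0,"grip":0}])

```text
time_s: 25.35
eef_pos: [0.591, -0.3044, 0.003]
tcp_rot: [0.129, 0.992, -0.008, -0.003]
force: [-0.1, 0.5, -0.3]
grip_width: 0.0854
```

Run:
```python
from cap import *
to([.588,-.302,-.0125])
```

```text
eef [ 0.591  -0.3044  0.003 ] q [ 0.1289  0.9916 -0.0075 -0.003 ] F [-0.1  0.5 -0.3] w 0.0854
shift units [0.014  0.0073 0.0621] xaxis deg 165.18 tilt [-0.0079 -0.0141]
```

Emit:
jog_arm(moves=[{"linear":[0.014,0.006,0.03],"spin":0,"grip":0},{"linear":[0,0,0.03],"spin":0,"grip":0},{"linear":[0,0,0],"spin":0,"grip":0}])

```text
time_s: 25.72
eef_pos: [0.5884, -0.3026, -0.0111]
tcp_rot: [0.129, 0.992, -0.008, -0.002]
force: [0.4, 0.9, 0.6]
grip_width: 0.0852
```

Run:
```python
from cap import *
to([.588,-.302,-.0125]);snap('wrist','w22')
```

```text
eef [ 0.5884 -0.3026 -0.0111] q [ 0.1289  0.9916 -0.0081 -0.0019] F [0.4 0.9 0.6] w 0.0852
shift units [0.0022 0.0021 0.0057] xaxis deg 165.18 tilt [-0.0059 -0.0157]
```

View pics/w22.png

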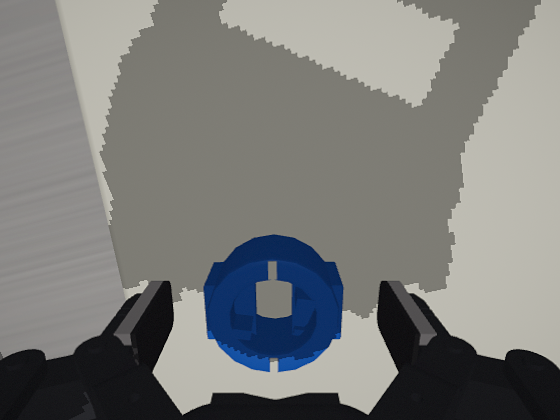

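Emit:
jog_arm(moves=[{"linear":[0,0,0],"spin":-0.008,"grip":0.2},{"linear":[0,0,0],"spin":0,"grip":0.3},{"linear":[0,0,0],"spin":0,"grip":0.4},{"linear":[0,0,0],"spin":0,"grip":1},{"linear":[0,0,0],"spin":0,"grip":1},{"linear":[0,0,-0.05],"spin":0,"grip":1},{"linear":[0,0,-0.1],"spin":0,"grip":1},{"linear":[0,0,0],"spin":0,"grip":1}])

```text
time_s: 26.78
eef_pos: [0.5893, -0.3024, 0.0297]
tcp_rot: [0.123, 0.992, -0.009, -0.001]
force: [-0.2, 0.2, -0.8]
grip_width: 0.052
```

Run:
```python
from cap import *
to([.588,-.302,.2]);snap('wrist','w23')
```

```text
eef [ 0.5893 -0.3024  0.0297] q [ 0.1225  0.9924 -0.0087 -0.001 ] F [-0.2  0.2 -0.8] w 0.052
shift units [ 0.0052 -0.0115 -0.6813] xaxis deg 165.92 tilt [-0.0042 -0.017 ]
```

View pics/w23.png

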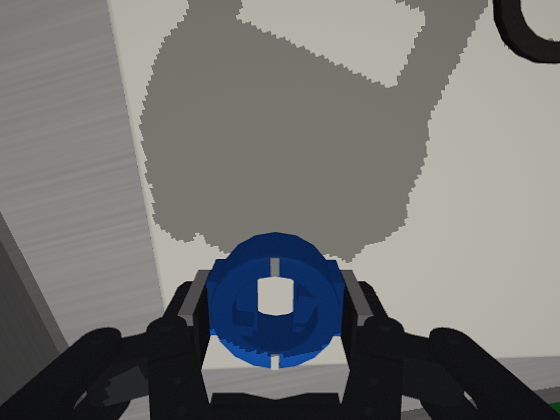

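```bash
cat > caph.py <<'E'
from cap import *
def caph(fn,pos,q):
    M=Ro.from_quat(q).as_matrix()
    im,d,p,P=cloud(fn);hsv=cv2.cvtColor(im,cv2.COLOR_RGB2HSV);T=(P-np.array(pos))@M
    bl=(hsv[...,0]>100)&(hsv[...,0]<130)&(hsv[...,1]>110);bl[:220]=0;bl[:,:195]=0;bl[:,355:]=0
    z=-T[bl][:,2];h,e=np.histogram(z,bins=60,range=(.02,.08));zt=e[h.argmax()]+.0005
    m=bl&(abs(-T[...,2]-zt)<.0025);Q=T[m]
    c=cv2.minEnclosingCircle(Q[:,:2].astype(np.float32))
    A=np.c_[Q[:,:2],np.ones(len(Q))];pl=np.linalg.lstsq(A,-Q[:,2],rcond=None)[0]
    print('top above tcp',round(zt,4),'n',len(Q),'circle tool',np.round(c[0],4),round(c[1],4),'pct mid',np.percentile(Q[:,0],[.3,99.7]).mean().round(4),np.percentile(Q[:,1],[.3,99.7]).mean().round(4),'plane',pl.round(4))
    C=np.array(pos)+M@np.array([c[0][0],c[0][1],-zt]);print('top centre world',C.round(4))
E
python3 - <<'E'
from caph import *
caph('w23',[ 0.5893,-0.3024,0.0297],[ .1225,.9924,-.0087,-.001])
print(bot.read_state()['joint_pos'])
E
```

```text
top above tcp 0.0475 n 7375 circle tool [-0.0003  0.0003] 0.0282 pct mid 0.001 0.0014 plane [-0.0017  0.0113  0.0476]
top centre world [ 0.5899 -0.3014  0.0772]
[-0.64395662  0.78430327  1.23746799 -0.01788995  1.11572057 -1.96123653]
```

Emit:
jog_arm(moves=[{"linear":[0,0,-0.12],"spin":0,"grip":1},{"linear":[0,0,-0.15],"spin":-0.1,"grip":1},{"linear":[0,0,-0.15],"spin":-0.12,"grip":1},{"linear":[0,0,-0.15],"spin":-0.12,"grip":1},{"linear":[0,0,-0.12],"spin":-0.12,"grip":1},{"linear":[0,0,0],"spin":-0.12,"grip":1},{"linear":[0,0,0],"spin":-0.03,"grip":1},{"linear":[0,0,0],"spin":0,"grip":1}])

```text
time_s: 27.82
eef_pos: [0.5917, -0.292, 0.1962]
tcp_rot: [-0.334, 0.942, -0.002, -0.012]
force: [-0.1, 0.7, -1.8]
grip_width: 0.0516
```

Run:
```python
from cap import *
to([.5310,.1790,.21])
```

```text
eef [ 0.5917 -0.292   0.1962] q [-0.3342  0.9424 -0.0017 -0.0122] F [-0.1  0.7 -1.8] w 0.0516
shift units [-0.9969  1.6163 -0.0715] xaxis deg -140.95 tilt [-0.0218 -0.0114]
```

Emit:
jog_arm(moves=[{"linear":[-0.06,0.1,-0.02],"spin":0,"grip":1},{"linear":[-0.11,0.18,-0.01],"spin":0,"grip":1},{"linear":[-0.11,0.18,-0.01],"spin":0,"grip":1},{"linear":[-0.11,0.18,-0.01],"spin":0,"grip":1},{"linear":[-0.11,0.18,-0.01],"spin":0,"grip":1},{"linear":[-0.11,0.18,-0.01],"spin":0,"grip":1},{"linear":[-0.11,0.18,-0.01],"spin":0,"grip":1},{"linear":[-0.11,0.18,-0.01],"spin":0,"grip":1},{"linear":[0,0,0],"spin":0,"grip":1}])

```text
time_s: 28.95
eef_pos: [0.5396, 0.1164, 0.2098]
tcp_rot: [-0.321, 0.947, 0.001, -0.016]
force: [0.2, -0.3, -0.9]
grip_width: 0.0515
```

Run:
```python
from cap import *
to([.5310,.1790,.195]);print(bot.read_state()['joint_pos'])
```

```text
eef [0.5396 0.1164 0.2098] q [-0.3214  0.9468  0.0012 -0.016 ] F [ 0.2 -0.3 -0.9] w 0.0515
shift units [-0.1268  0.2189  0.0584] xaxis deg -142.49 tilt [-0.0311 -0.008 ]
[ 0.00418589  0.39327604  1.38852316 -0.00798314  1.3909845  -2.21956849]
```

Emit:
jog_arm(moves=[{"linear":[-0.06,0.11,0.0],"spin":-0.02,"grip":1},{"linear":[-0.06,0.105,0.0],"spin":0,"grip":1},{"linear":[0,0,0],"spin":0,"grip":1},{"linear":[0,0,0],"spin":0,"grip":1}])

```text
time_s: 29.45
eef_pos: [0.5298, 0.176, 0.2075]
tcp_rot: [-0.332, 0.943, 0.001, -0.018]
force: [-0.0, -0.2, -0.9]
grip_width: 0.0521
```

```bash
cat > look.py <<'E'
from caph import *
def look(k):
    s=bot.read_state();to([.5310,.1790,.18])
    for c in ('wrist','side','scene'): snap(c,c+k)
    caph('wrist'+k,s['eef_pos'],s['tcp_rot'])
    a=cv2.imread(f'pics/side{k}.png')[115:185,240:300]
    cv2.imwrite(f'pics/c{k}.png',np.hstack([cv2.resize(a,(411,480),interpolation=0),cv2.resize(cv2.imread(f'pics/scene{k}.png')[120:200,300:364],(384,480),interpolation=0)]))
E
python3 -c "
from look import *
look('24')"
```

```text
eef [0.5298 0.176  0.2075] q [-0.3315  0.9433  0.0011 -0.0178] F [-0.  -0.2 -0.9] w 0.0521
shift units [-0.0147  0.0048  0.1097] xaxis deg -141.26 tilt [-0.0344 -0.0098]
top above tcp 0.0475 n 7437 circle tool [0.0005 0.0005] 0.0268 pct mid 0.0009 0.0001 plane [-0.0023  0.0116  0.0478]
top centre world [0.5308 0.1766 0.255 ]
```

View pics/c24.png

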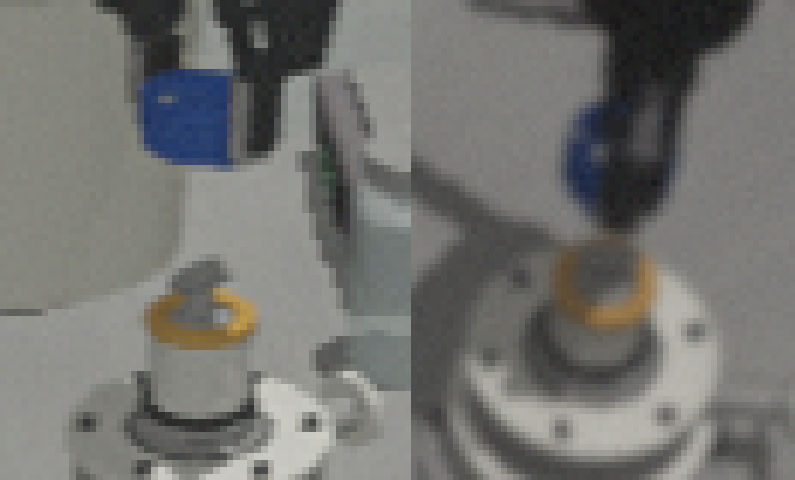

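View pics/wrist24.png

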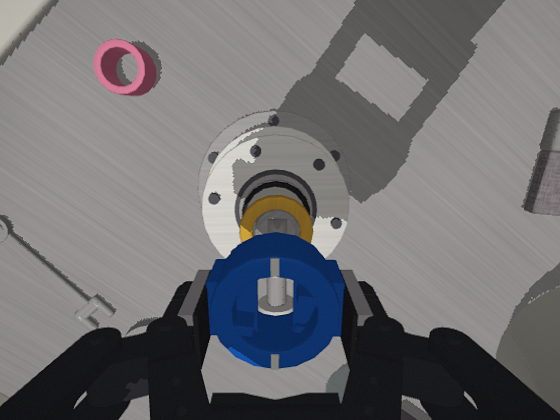

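```bash
python3 -c "
from rel import *
print(housing('wrist24'))
im,d,p,P=cloud('wrist24');hsv=cv2.cvtColor(im,cv2.COLOR_RGB2HSV)
b=(hsv[...,1]>110)&(hsv[...,0]<35)&(abs(P[...,2]-.15)<.01);Q=P[b];print(np.median(Q,0))
"
```

```text
(array([0.53284271, 0.17990098]), np.float64(0.001146071614761466))
[0.51960858 0.16663717 0.15013434]
```

Emit:
jog_arm(moves=[{"linear":[-0.012,0.002,0.03],"spin":0,"grip":1},{"linear":[-0.002,0,0.06],"spin":0,"grip":1},{"linear":[-0.002,0,0.06],"spin":0,"grip":1},{"linear":[0,0,0],"spin":0,"grip":1}])

```text
time_s: 30.1
eef_pos: [0.5312, 0.1776, 0.1664]
tcp_rot: [-0.331, 0.944, 0.001, -0.019]
force: [-0.2, -0.7, -0.8]
grip_width: 0.052
```

```bash
python3 -c "
from look import *
look('25');print(housing('wrist25'))
cv2.imwrite('pics/e25.png',cv2.resize(cv2.imread('pics/wrist25.png')[170:380,190:360],None,fx=3,fy=2.8,interpolation=0))"
```

```text
eef [0.5312 0.1776 0.1664] q [-0.3306  0.9436  0.0013 -0.0187] F [-0.2 -0.7 -0.8] w 0.052
shift units [-0.0009  0.0058 -0.0545] xaxis deg -141.37 tilt [-0.0361 -0.0098]
top above tcp 0.0475 n 7452 circle tool [ 0.0006 -0.0003] 0.0274 pct mid 0.0009 0.0001 plane [-0.002   0.0104  0.0478]
top centre world [0.5327 0.1774 0.2139]
(array([0.53288992, 0.17992218]), np.float64(0.0010842925225574458))
```

View pics/c25.png

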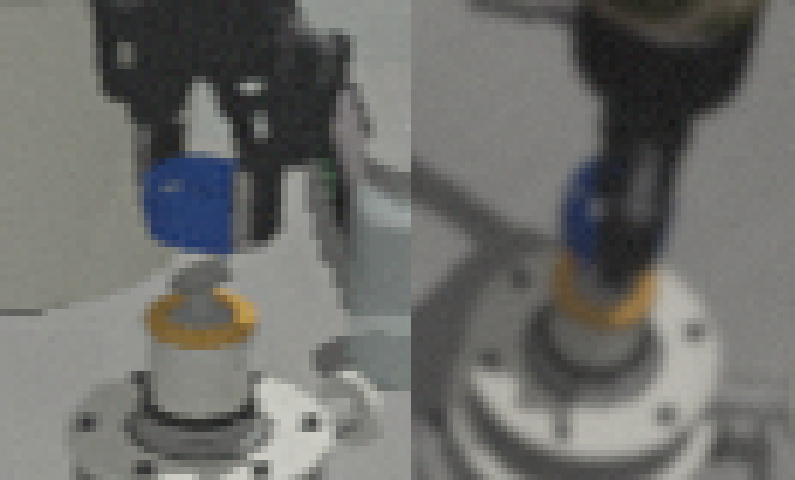

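View pics/e25.png

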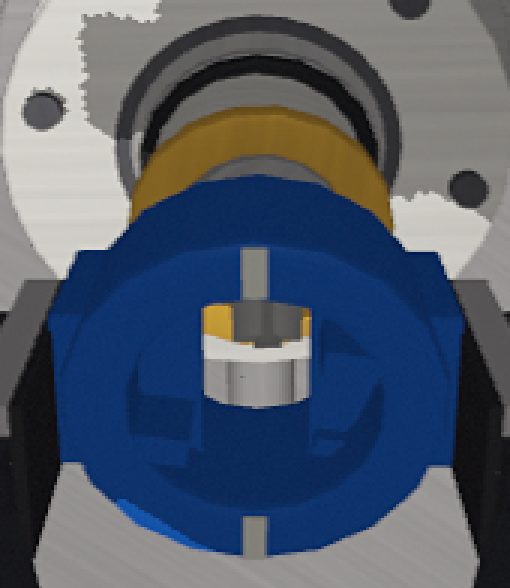

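Emit:
jog_arm(moves=[{"linear":[-0.0065,0.007,0.0],"spin":0,"grip":1},{"linear":[-0.001,-0.0005,0.035],"spin":0,"grip":1},{"linear":[0,0,0],"spin":0,"grip":1}])

```text
time_s: 30.62
eef_pos: [0.5327, 0.1804, 0.1598]
tcp_rot: [-0.331, 0.944, 0.001, -0.016]
force: [0.3, -0.4, -0.6]
grip_width: 0.0518
```

```bash
python3 -c "
from look import *
look('26');print(housing('wrist26'))
a=cv2.resize(cv2.imread('pics/wrist26.png')[200:380,200:350],None,fx=2.9,fy=2.9,interpolation=0)
b=cv2.imread('pics/c26.png')[:,:411];b=cv2.resize(b,(350,a.shape[0]))
cv2.imwrite('pics/e26.png',np.hstack([a,b]))"
```

```text
eef [0.5327 0.1804 0.1598] q [-3.308e-01  9.436e-01  8.000e-04 -1.610e-02] F [ 0.3 -0.4 -0.6] w 0.0518
shift units [ 0.0112  0.0007 -0.0805] xaxis deg -141.35 tilt [-0.0309 -0.0092]
top above tcp 0.0475 n 7480 circle tool [0.0006 0.0001] 0.0274 pct mid 0.0009 0.0001 plane [-0.0013  0.0091  0.0477]
top centre world [0.5337 0.1806 0.2073]
(array([0.53284671, 0.17995796]), np.float64(0.0011148765571390717))
```

View pics/e26.png

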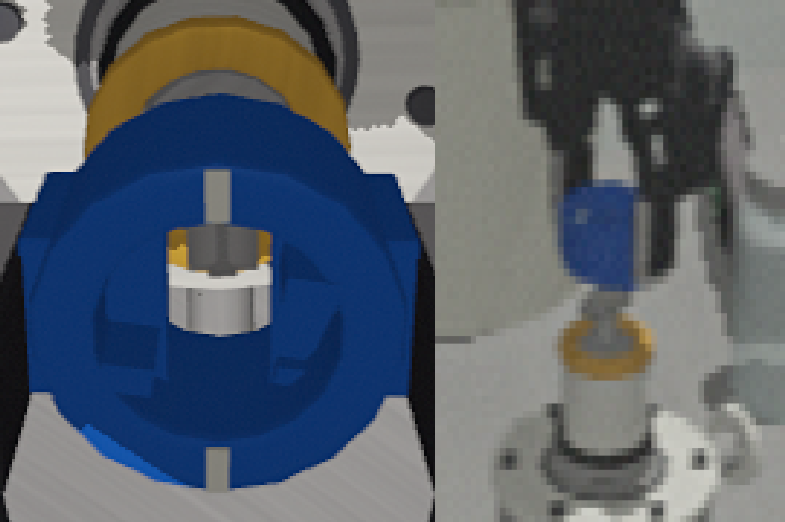

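Emit:
jog_arm(moves=[{"linear":[0.0025,0.002,0.0],"spin":0,"grip":1},{"linear":[-0.001,-0.0005,0.035],"spin":0,"grip":1},{"linear":[-0.001,-0.0005,0.025],"spin":0,"grip":1},{"linear":[0,0,0],"spin":0,"grip":1}])

```text
time_s: 31.28
eef_pos: [0.5322, 0.1803, 0.1445]
tcp_rot: [-0.331, 0.944, 0.001, -0.016]
force: [-1.5, -0.0, -0.8]
grip_width: 0.0522
```

```bash
python3 -c "
from look import *
look('27');print(housing('wrist27'))
a=cv2.resize(cv2.imread('pics/wrist27.png')[200:380,200:350],None,fx=2.9,fy=2.9,interpolation=0)
b=cv2.imread('pics/c27.png')[:,:411];b=cv2.resize(b,(350,a.shape[0]))
cv2.imwrite('pics/e27.png',np.hstack([a,b]))"
```

```text
eef [0.5322 0.1803 0.1445] q [-3.307e-01  9.436e-01  6.000e-04 -1.560e-02] F [-1.5 -0.  -0.8] w 0.0522
shift units [ 0.0112  0.0005 -0.1417] xaxis deg -141.37 tilt [-0.0298 -0.0091]
top above tcp 0.0475 n 7472 circle tool [0.0009 0.0003] 0.0266 pct mid 0.0009 0.0001 plane [-0.0035  0.0101  0.0477]
top centre world [0.5327 0.1804 0.192 ]
(array([0.53283225, 0.18000638]), np.float64(0.0010946541373759028))
```

View pics/e27.png

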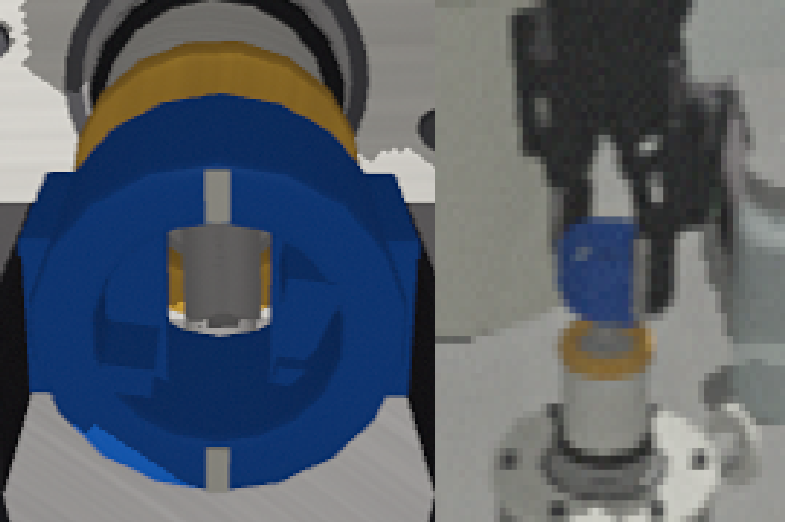

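Emit:
jog_arm(moves=[{"linear":[0.0015,0.001,0.012],"spin":0,"grip":1},{"linear":[-0.0005,0,0.015],"spin":0,"grip":1},{"linear":[0,0,0],"spin":0,"grip":1}])

```text
time_s: 31.8
eef_pos: [0.532, 0.1803, 0.1383]
tcp_rot: [-0.331, 0.944, 0.0, -0.015]
force: [-0.8, -0.6, -1.2]
grip_width: 0.0514
```

Emit:
jog_arm(moves=[{"linear":[-0.0003,0,0.012],"spin":0,"grip":1},{"linear":[-0.0003,0,0.012],"spin":0,"grip":1},{"linear":[0,0,0],"spin":0,"grip":1}])

```text
time_s: 32.17
eef_pos: [0.5319, 0.1802, 0.1319]
tcp_rot: [-0.331, 0.944, 0.0, -0.015]
force: [-2.1, -0.4, -0.8]
grip_width: 0.052
```

Emit:
jog_arm(moves=[{"linear":[0.0015,0.001,0.01],"spin":0,"grip":1},{"linear":[0,0,0],"spin":0,"grip":1}])

```text
time_s: 32.42
eef_pos: [0.5316, 0.1803, 0.1293]
tcp_rot: [-0.331, 0.944, 0.0, -0.014]
force: [-0.5, -0.5, 0.5]
grip_width: 0.0518
```

```bash
python3 -c "
from look import *
look('28')
a=cv2.resize(cv2.imread('pics/wrist28.png')[200:380,200:350],None,fx=2.9,fy=2.9,interpolation=0)
b=cv2.imread('pics/c28.png')[:,:411];b=cv2.resize(b,(350,a.shape[0]))
cv2.imwrite('pics/e28.png',np.hstack([a,b]))"
```

```text
eef [0.5316 0.1803 0.1293] q [-3.307e-01  9.436e-01  4.000e-04 -1.450e-02] F [-0.5 -0.5  0.5] w 0.0518
shift units [ 0.0107 -0.0006 -0.2024] xaxis deg -141.37 tilt [-0.0276 -0.0089]
top above tcp 0.0475 n 7458 circle tool [ 0.0008 -0.0004] 0.0277 pct mid 0.0008 0.0002 plane [-0.0016  0.0108  0.0478]
top centre world [0.5326 0.1799 0.1768]
```

View pics/e28.png

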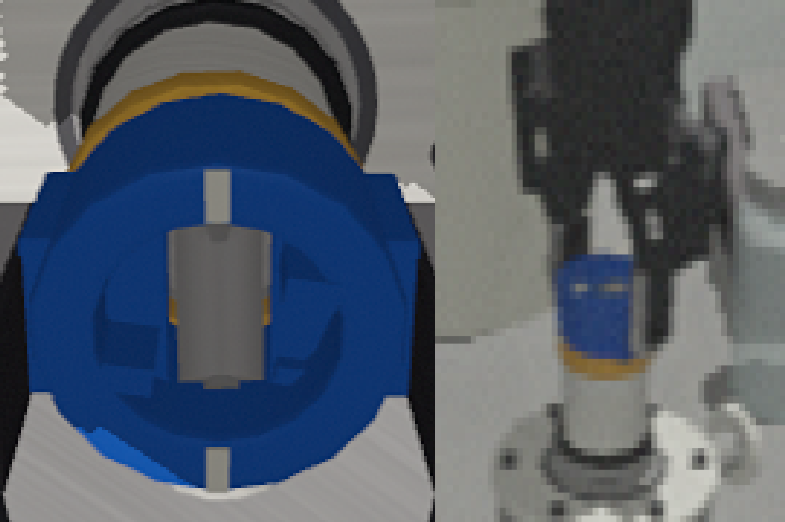

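Emit:
jog_arm(moves=[{"linear":[0,0,0.012],"spin":0,"grip":1}])

```text
time_s: 32.7
eef_pos: [0.5321, 0.1802, 0.1275]
tcp_rot: [-0.331, 0.944, -0.0, -0.014]
force: [-2.7, -1.9, 10.4]
grip_width: 0.0517
```

Emit:
jog_arm(moves=[{"linear":[0,0,0.01],"spin":0,"grip":1}])

```text
time_s: 32.83
eef_pos: [0.5322, 0.1801, 0.1264]
tcp_rot: [-0.331, 0.944, -0.0, -0.013]
force: [-7.0, -1.1, 13.5]
grip_width: 0.0522
```

Emit:
jog_arm(moves=[{"linear":[0.003,0.0025,0.012],"spin":0,"grip":1}])

```text
time_s: 32.95
eef_pos: [0.5321, 0.1801, 0.1253]
tcp_rot: [-0.331, 0.944, -0.001, -0.011]
force: [-1.2, -0.6, 11.3]
grip_width: 0.0521
```

Emit:
jog_arm(moves=[{"linear":[0.001,0.001,0.012],"spin":0,"grip":1}])

```text
time_s: 33.08
eef_pos: [0.5324, 0.1801, 0.1243]
tcp_rot: [-0.331, 0.944, -0.001, -0.01]
force: [-5.7, -1.9, 15.3]
grip_width: 0.052
```

Emit:
jog_arm(moves=[{"linear":[0.004,0.003,0.014],"spin":0,"grip":1}])

```text
time_s: 33.2
eef_pos: [0.5324, 0.1802, 0.1231]
tcp_rot: [-0.331, 0.944, -0.002, -0.008]
force: [-1.0, 0.3, 13.1]
grip_width: 0.0518
```

Emit:
jog_arm(moves=[{"linear":[0.003,0.002,0.014],"spin":0,"grip":1}])

```text
time_s: 33.33
eef_pos: [0.5326, 0.1801, 0.122]
tcp_rot: [-0.331, 0.944, -0.003, -0.005]
force: [-3.8, -1.0, 14.7]
grip_width: 0.0519
```

```bash
python3 -c "
from look import *
look('29')"
```

```text
eef [0.5326 0.1801 0.122 ] q [-0.3311  0.9436 -0.0027 -0.0054] F [-3.8 -1.  14.7] w 0.0519
shift units [ 1.070e-02  2.000e-04 -2.321e-01] xaxis deg -141.32 tilt [-0.0084 -0.0087]
top above tcp 0.0475 n 7488 circle tool [ 0.0001 -0.0007] 0.0274 pct mid 0.0009 0.0001 plane [-0.0049  0.0109  0.0478]
top centre world [0.5334 0.1799 0.1694]
```

Emit:
jog_arm(moves=[{"linear":[0.001,0.001,0.014],"spin":0,"grip":1},{"linear":[0.0,0.0,0.01],"spin":0.06,"grip":1}])

```text
time_s: 33.72
eef_pos: [0.5331, 0.1797, 0.1205]
tcp_rot: [-0.288, 0.958, -0.004, -0.003]
force: [-7.9, -4.9, 15.4]
grip_width: 0.0518
```

Emit:
jog_arm(moves=[{"linear":[0.0,0.0,0.01],"spin":0.08,"grip":1}])

```text
time_s: 33.85
eef_pos: [0.5333, 0.1794, 0.1201]
tcp_rot: [-0.228, 0.974, -0.005, -0.002]
force: [-8.7, -3.1, 17.4]
grip_width: 0.0515
```

```bash
python3 -c "
from go import *
to([.532,.1801,.121]);print(bot.read_state()['ft_torque'])"
```

```text
eef [0.5333 0.1794 0.1201] q [-0.2284  0.9735 -0.0049 -0.0023] F [-8.7 -3.1 17.4] w 0.0515
shift units [ 0.0034  0.0047 -0.0036] xaxis deg -153.59 tilt [-0.0022 -0.0107]
[-0.55082179  1.25092949  0.16370905]
```

Emit:
jog_arm(moves=[{"linear":[0.006,0.001,0.007],"spin":0.08,"grip":1}])

```text
time_s: 33.98
eef_pos: [0.5333, 0.1791, 0.1209]
tcp_rot: [-0.168, 0.986, -0.005, 0.001]
force: [-0.1, 0.4, 14.5]
grip_width: 0.0516
```

```bash
python3 -c "
from go import *
to([.532,.1801,.121]);print(bot.read_state()['ft_torque'])"
```

```text
eef [0.5333 0.1791 0.1209] q [-1.679e-01  9.858e-01 -5.400e-03  6.000e-04] F [-0.1  0.4 14.5] w 0.0516
shift units [ 0.0034  0.0056 -0.0006] xaxis deg -160.67 tilt [ 0.0031 -0.0104]
[-0.05193045 -0.07748416  0.12372218]
```

Emit:
jog_arm(moves=[{"linear":[0.003,0.001,0.01],"spin":0.08,"grip":1}])

```text
time_s: 34.1
eef_pos: [0.5335, 0.179, 0.1208]
tcp_rot: [-0.107, 0.994, -0.006, 0.003]
force: [-4.6, -2.3, 15.4]
grip_width: 0.0517
```

Emit:
jog_arm(moves=[{"linear":[0.003,0.001,0.009],"spin":0.08,"grip":1}])

```text
time_s: 34.22
eef_pos: [0.5337, 0.1789, 0.1209]
tcp_rot: [-0.045, 0.999, -0.006, 0.005]
force: [-2.9, -2.2, 15.2]
grip_width: 0.0521
```

```bash
python3 -c "
from go import *
to([.532,.1801,.121]);print(bot.read_state()['ft_torque'])"
```

```text
eef [0.5337 0.1789 0.1209] q [-0.0451  0.999  -0.0057  0.0052] F [-2.9 -2.2 15.2] w 0.0521
shift units [ 0.0064  0.0053 -0.0006] xaxis deg -174.83 tilt [ 0.0109 -0.0108]
[-0.49319253  0.79437128  0.1179297 ]
```

Emit:
jog_arm(moves=[{"linear":[0.004,-0.001,0.01],"spin":0.08,"grip":1},{"linear":[0.003,0.0,0.0095],"spin":0.08,"grip":1}])

```text
time_s: 34.48
eef_pos: [0.5338, 0.1782, 0.1206]
tcp_rot: [0.078, 0.997, -0.005, 0.009]
force: [-4.2, -2.6, 15.7]
grip_width: 0.0516
```

```bash
python3 -c "
from go import *
to([.532,.1801,.121]);print(bot.read_state()['ft_torque'])"
```

```text
eef [0.5338 0.1782 0.1206] q [ 0.0783  0.9969 -0.0052  0.0093] F [-4.2 -2.6 15.7] w 0.0516
shift units [ 0.0083  0.0064 -0.0017] xaxis deg 171.02 tilt [ 0.0178 -0.0118]
[-0.60453872  1.09629137  0.17000897]
```

Emit:
jog_arm(moves=[{"linear":[0.005,0.0,0.01],"spin":0.08,"grip":1},{"linear":[0.004,-0.001,0.0095],"spin":0.08,"grip":1}])

```text
time_s: 34.72
eef_pos: [0.5338, 0.1778, 0.1205]
tcp_rot: [0.201, 0.98, -0.004, 0.014]
force: [-3.9, -1.6, 16.4]
grip_width: 0.052
```

```bash
python3 -c "
from go import *
to([.532,.1801,.121]);print(bot.read_state()['ft_torque'])"
```

```text
eef [0.5338 0.1778 0.1205] q [ 0.2007  0.9795 -0.0037  0.0139] F [-3.9 -1.6 16.4] w 0.052
shift units [ 0.0101  0.0057 -0.0022] xaxis deg 156.84 tilt [ 0.0257 -0.0129]
[-0.60571202  1.03770861  0.12708454]
```

Emit:
jog_arm(moves=[{"linear":[0.004,0.0,0.009],"spin":0.07,"grip":1}])

```text
time_s: 34.85
eef_pos: [0.5338, 0.1778, 0.1206]
tcp_rot: [0.253, 0.967, -0.003, 0.016]
force: [-3.0, -3.4, 16.0]
grip_width: 0.0517
```

```bash
python3 -c "
from go import *
to([.532,.1801,.121]);print(bot.read_state()['ft_torque'])"
```

```text
eef [0.5338 0.1778 0.1206] q [ 0.2534  0.9672 -0.0029  0.0159] F [-3.  -3.4 16. ] w 0.0517
shift units [ 0.0108  0.0044 -0.002 ] xaxis deg 150.64 tilt [ 0.0292 -0.0137]
[-0.662893    0.95337706  0.09614379]
```

Emit:
jog_arm(moves=[{"linear":[0.004,0.0,0.009],"spin":0.06,"grip":1}])

```text
time_s: 34.98
eef_pos: [0.5338, 0.1778, 0.1206]
tcp_rot: [0.298, 0.954, -0.002, 0.018]
force: [-4.3, -3.5, 16.2]
grip_width: 0.0519
```

```bash
python3 -c "
from go import *
to([.532,.1801,.121]);print(bot.read_state()['ft_torque'])"
```

```text
eef [0.5338 0.1778 0.1206] q [ 0.298   0.9544 -0.0022  0.0176] F [-4.3 -3.5 16.2] w 0.0519
shift units [ 0.0113  0.0035 -0.002 ] xaxis deg 145.31 tilt [ 0.0323 -0.0147]
[-0.90531016  1.12072596  0.09221131]
```

Emit:
jog_arm(moves=[{"linear":[0.003,0.0,0.009],"spin":0.05,"grip":1}])

```text
time_s: 35.1
eef_pos: [0.5338, 0.1776, 0.1206]
tcp_rot: [0.335, 0.942, -0.002, 0.019]
force: [-6.8, -5.7, 15.4]
grip_width: 0.0521
```

```bash
python3 -c "
from go import *
to([.532,.1801,.121]);print(bot.read_state()['ft_torque'])"
```

```text
eef [0.5338 0.1776 0.1206] q [ 0.3346  0.9422 -0.0017  0.019 ] F [-6.8 -5.7 15.4] w 0.0521
shift units [ 0.012   0.0032 -0.0022] xaxis deg 140.88 tilt [ 0.0346 -0.016 ]
[-0.87487631  1.29503806  0.07536067]
```

Emit:
jog_arm(moves=[{"linear":[0.003,0.0,0.009],"spin":0.04,"grip":1}])

```text
time_s: 35.22
eef_pos: [0.5336, 0.1776, 0.1205]
tcp_rot: [0.364, 0.931, -0.001, 0.02]
force: [-5.9, -1.6, 16.7]
grip_width: 0.052
```

```bash
python3 -c "
from go import *
to([.532,.1801,.121]);print(bot.read_state()['ft_torque'])"
```

```text
eef [0.5336 0.1776 0.1205] q [ 0.3635  0.9314 -0.0012  0.02  ] F [-5.9 -1.6 16.7] w 0.052
shift units [ 0.0115  0.0028 -0.0026] xaxis deg 137.34 tilt [ 0.0364 -0.0168]
[-0.47730384  1.41084022  0.20732055]
```

Emit:
jog_arm(moves=[{"linear":[0.003,0.0,0.009],"spin":0.03,"grip":1}])

```text
time_s: 35.35
eef_pos: [0.5337, 0.1776, 0.1205]
tcp_rot: [0.384, 0.923, -0.001, 0.021]
force: [-5.7, -5.1, 17.1]
grip_width: 0.0517
```

```bash
python3 -c "
from go import *
to([.532,.1801,.121]);print(bot.read_state()['ft_torque']);snap('wrist','w30')"
```

```text
eef [0.5337 0.1776 0.1205] q [ 3.844e-01  9.229e-01 -9.000e-04  2.150e-02] F [-5.7 -5.1 17.1] w 0.0517
shift units [ 0.0117  0.0022 -0.0026] xaxis deg 134.76 tilt [ 0.0389 -0.0182]
[-0.93608736  1.16106611  0.92777034]
```

View pics/w30.png

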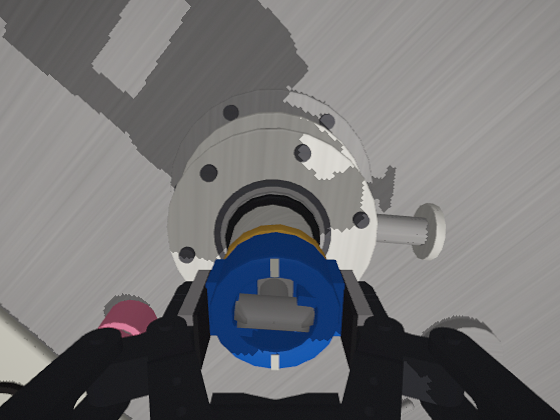

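Emit:
jog_arm(moves=[{"linear":[0.003,0.0,0.009],"spin":-0.04,"grip":1}])

```text
time_s: 35.52
eef_pos: [0.5339, 0.178, 0.1205]
tcp_rot: [0.357, 0.934, -0.001, 0.023]
force: [-5.5, -0.8, 16.9]
grip_width: 0.052
```

```bash
python3 -c "
from go import *
to([.532,.1801,.121]);print(bot.read_state()['ft_torque'])"
```

```text
eef [0.5339 0.178  0.1205] q [ 0.3567  0.9339 -0.0012  0.0229] F [-5.5 -0.8 16.9] w 0.052
shift units [ 0.0113  0.0012 -0.0026] xaxis deg 138.17 tilt [ 0.0418 -0.0185]
[-0.13772042  1.21667555 -0.15749491]
```

Emit:
jog_arm(moves=[{"linear":[0.0,0.0,0.003],"spin":0,"grip":1},{"linear":[0.0,0.0,0.0],"spin":0,"grip":1}])

```text
time_s: 35.78
eef_pos: [0.534, 0.178, 0.1227]
tcp_rot: [0.356, 0.934, -0.001, 0.024]
force: [-4.2, -1.7, 10.1]
grip_width: 0.0517
```

```bash
python3 -c "
from go import *
to([.532,.1801,.121]);print(bot.read_state()['ft_torque'])"
```

```text
eef [0.534  0.178  0.1227] q [ 3.564e-01  9.340e-01 -9.000e-04  2.350e-02] F [-4.2 -1.7 10.1] w 0.0517
shift units [0.0118 0.001  0.0062] xaxis deg 138.21 tilt [ 0.0433 -0.0185]
[-0.15970688  1.048686   -0.08297003]
```

Emit:
jog_arm(moves=[{"linear":[0.0,0.0,0.0],"spin":0,"grip":1},{"linear":[0.0,0.0,0.0],"spin":0,"grip":1}])

```text
time_s: 36.02
eef_pos: [0.534, 0.178, 0.1251]
tcp_rot: [0.356, 0.934, -0.001, 0.024]
force: [-0.9, -0.4, 1.6]
grip_width: 0.0522
```

Emit:
jog_arm(moves=[{"linear":[0.0,0.0,-0.004],"spin":0,"grip":1},{"linear":[0.0,0.0,0.0],"spin":0,"grip":1}])

```text
time_s: 36.28
eef_pos: [0.5339, 0.178, 0.1252]
tcp_rot: [0.357, 0.934, -0.001, 0.024]
force: [1.8, -0.2, 1.8]
grip_width: 0.0518
```

Emit:
jog_arm(moves=[{"linear":[0.0,0.0,0.0],"spin":0,"grip":0.35},{"linear":[0.0,0.0,0.0],"spin":0,"grip":0.2},{"linear":[0.0,0.0,0.0],"spin":0,"grip":0},{"linear":[0.0,0.0,0.0],"spin":0,"grip":0},{"linear":[0.0,0.0,0.0],"spin":0,"grip":0},{"linear":[0.0,0.0,-0.08],"spin":0,"grip":0},{"linear":[0.0,0.0,-0.15],"spin":0,"grip":0},{"linear":[0.0,0.0,-0.1],"spin":0,"grip":0},{"linear":[0.0,0.0,0],"spin":0,"grip":0}])

```text
time_s: 37.4
eef_pos: [0.5301, 0.1796, 0.21]
tcp_rot: [0.356, 0.934, -0.001, 0.024]
force: [-1.0, -0.1, -0.4]
grip_width: 0.0856
```

Run:
```python
from cap import *
to([.532,.1801,.121]);snap('wrist','w31');snap('side','side31')
im,d,p,P=cloud('w31');hsv=cv2.cvtColor(im,cv2.COLOR_RGB2HSV)
bl=(hsv[...,0]>100)&(hsv[...,0]<130)&(hsv[...,1]>110)
z=P[bl][:,2];h,e=np.histogram(z,bins=60,range=(.14,.2));zt=e[h.argmax()];print('mode z',zt,np.median(z[abs(z-zt)<.003]))
Q=P[bl&(abs(P[...,2]-zt)<.0025)];A=np.c_[Q[:,:2]-Q[:,:2].mean(0),np.ones(len(Q))];print('plane',np.linalg.lstsq(A,Q[:,2],rcond=None)[0],cv2.minEnclosingCircle(Q[:,:2].astype(np.float32)))
cir,o=cap('w31',ztop=.173,box=(100,400,150,400));[print(x) for x in o]
print(housing('w31'))
b=cv2.imread('pics/side31.png')[115:225,215:325];a=cv2.imread('pics/w31.png')[130:330,170:390]
cv2.imwrite('pics/e31.png',np.hstack([cv2.resize(a,(440,400),interpolation=0),cv2.resize(b,(350,400),interpolation=0)]))
```

```text
eef [0.5301 0.1796 0.21  ] q [ 3.565e-01  9.340e-01 -7.000e-04  2.390e-02] F [-1.  -0.1 -0.4] w 0.0856
shift units [0.0118 0.0009 0.3558] xaxis deg 138.2 tilt [ 0.0442 -0.0183]
mode z 0.17300000000000001 0.17313925244063744
plane [ 0.00546163 -0.00462874  0.17307927] ((0.5340717434883118, 0.17962013185024261), 0.02630923129618168)
(np.int32(16), array([276.1, 203.2]), array([0.5172, 0.1947, 0.1739]))
(np.int32(4), array([274. , 208.5]), array([0.5188, 0.1916, 0.1741]))
(np.int32(136), array([274.3, 231.8]), array([0.5306, 0.1814, 0.172 ]))
(np.int32(90), array([273.9, 238.4]), array([0.5337, 0.1783, 0.1722]))
(np.int32(7), array([245., 259.]), array([0.5318, 0.1559, 0.173 ]))
(np.int32(58), array([275.5, 266.7]), array([0.5482, 0.1666, 0.1738]))
(array([0.53231388, 0.17926841]), np.float64(0.001164270130110081))
```

View pics/e31.png

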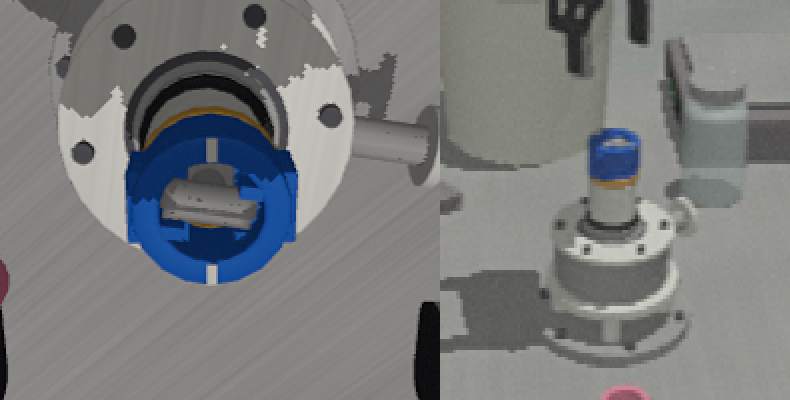

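```bash
python3 -c "
from h import *
snap('scene','scene_end')
print(bot.hand_in())"
```

```text
the job is handed in; nothing more can be done
None
```

View pics/scene_end.png

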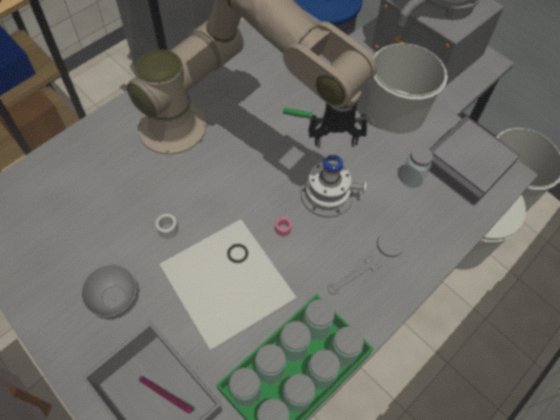

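The shaft unit is back together: spacer on the seal ring, washer on the spacer, and the blue cap pressed down, turned clockwise to its stop, eased back and locked. I handed it in at about 37 s of the 72 s allowed; `hand_in()` gives no verdict, so the result is not confirmed.

**Last checks on the stack:**
- **Spacer:** its top measured 142 mm above the bench, as it should when seated.
- **Washer:** its top measured 150 mm, as it should.
- **Cap height:** its rim measured 173.1 mm, which puts the foot at about 147 mm, the locked height. A 1 mm upward tug before letting go did not lift it.
- **Cap turn:** about 81° from its entry direction, against the 66 to 88° required. The stop was felt at roughly 83°, as a rise in wrist torque to 0.9 N m.
- **Cap level and centring:** within about 0.01 rad of level. It sat about 1 to 1.5 mm from the shaft axis, as near as the camera can tell.
- **Forces:** wrist readings taken between moves peaked at about 17 N downwards and 9 N sideways while pressing and turning.
- **Other things:** in the final picture the rubber ring, jar, wrench, brush, bowl and loose lid look to be where they were. I judged that by eye and did not measure it.

**What failed or disagreed:**
- **First spacer grasp missed:** the fingers shut on top of the spacer's rim, because the real fingertips sit about 24 mm behind the reported TCP. The spacer stayed upright, and the grasp worked after I allowed for that offset.
- **Position estimates disagreed:** the wrist camera and the TCP readings differed by 1 to 3 mm sideways. I settled each fit using the side view and the measured forces.
- **Tool tilt:** the tool drifted up to about 0.05 rad from upright while turning the cap, but the cap was level once released.

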